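Ratchet a bottle stopper home on the bench press

TASK

Push the bottle slide of the bench press all the way in, so that the bottle stands under the ram. Then swing the ratchet lever down and up to feed the ram down until it has pressed the stopper firmly home in the bottle's neck: bear down until you feel it go solid, then stop at once, because leaning on the lever any harder cracks the glass. Work the ram with the lever only, finish with the lever back up at its top stop, and leave the other things on the bench where they are.

Things in the scene. Friction and masses are not known exactly. Their poses are not given: they have to be found in the camera images.
- lever (a joint): Ratchet lever angle, rad: 0 = raised against its top stop (bar 0.52 rad above level: parked), growing as the ball is swung down; bottom stop at 1.02. Friction holds it where left. The downstroke drives wheel and ram (1 rad lowers the ram 14 mm); the upstroke clicks back over the teeth, and the pawl takes hold again whole notches (0.314 rad each) above where the last downstroke ended
- lever_ball (a point): Centre of the black ball knob, 32 mm diameter, at the end of the lever (steel bar 14 mm thick), on a vertical arc of 210 mm radius about lever_pivot. Force along the arc at the ball: up about 3 N; down 0.5 N idle, 1.3 N with the ram free, 4 N while the stopper slides in; once it is home the force climbs about 1.3 N per mm of ball travel. Pressed firmly home: 6 to 9 N; 13 N cracks the glass
- lever_pivot (a point): Lever hinge on the press's side, 215 mm above the bench, in the plane in which the ball swings. Its axes are those of the press: z up, -x towards the press's open front where the lever points, y along the hinge. At lever angle q the ball lies at (-210 cos(0.52 - q), 0, 210 sin(0.52 - q)) mm in these axes. The ram's axis is at (-25, 58) mm, the bottle slide comes in from the +y side
- slide_knob (a point): Middle of the black knob (28 mm diameter, 24 mm tall, top 86 mm above the bench) on a 14 mm post at the outer end of the bottle slide, 105 mm outward of the bottle's axis. Its axes are those of the press; the slide is pushed in along its -y. Rails 38 mm above the bench run 46 mm to either side of the slide's line
- slide (a joint): Travel of the bottle slide, m: 0 = out (loading position, where it starts), 0.130 = in against its end stop, with the bottle under the ram. About 3 N of friction; it stays where it is left
- bottle: Clear glass bottle, 46 mm diameter, rim 78.5 to 81.5 mm above its underside (glass differs from bottle to bottle), neck 32 mm, standing loose in the white locating ring of the slide, 36 mm above the bench; origin at the centre of its underside, z up
- stopper_top (a point): Centre of the top face of the hard grey plug stopper in that bottle's neck; flange 32 mm diameter, 6 mm thick. It starts 7 to 10 mm proud of its home, which is with the flange down on the glass rim: this point then lies 84.5 to 87.5 mm above the bottle's underside, depending on the bottle. It slides in at about 40 N and stays
- ram: Steel ram, 22 mm square with a round foot of 34 mm diameter, in the head of a light grey C-frame bench press 0.26 m tall; origin at the centre of the foot's lower face, which starts 146 mm above the bench; it moves straight down, friction holds it where the lever has left it, and it is not wound back
- sealed0: finished, sealed bottle of the same kind beside the press, 46 mm diameter, 86 mm tall; origin under its centre; leave alone
- sealed1: second finished, sealed bottle of the same kind beside the press; origin under its centre; leave alone
- tray: small open steel tray with spare stoppers in front of the press, 85 x 65 x 22 mm; origin under its centre; leave alone
- dishes: stack of three culture dishes, 90 mm diameter, 45 mm tall; origin under its centre; leave alone
- beaker: glass beaker, 72 mm diameter, 95 mm tall; origin under its centre; leave alone
- marker: marker pen lying on the bench, 135 mm long, 16 mm thick, along its x; leave alone
There are look-alikes about, which are no part of the job. What is shaped like the bottle but brown or orange is not meant.

How it is judged:
On the way, in this order (a step that is already met when the one before it is completed fails the run):
1. the slide is pushed fully in, so that the bottle stands under the ram (value of joint slide above 0.127 m and horizontal distance between stopper_top and ram below 0.005 m), for 0.2 s.
2. the ram, ratcheted down, bears firmly on the stopper with the stopper home in the bottle (z of stopper_top in the frame of bottle below 0.0885 m and contact force between ram and bottle above 55 N), for 0.1 s.
At the end, for the whole second after the job is handed in: The stopper, pressed firmly (55 N or more), is home, its top at most 88.5 mm above the bottle's underside; the bottle stands upright and still, the slide is in within 3 mm of its stop and the stopper within 5 mm of the ram's axis, and the lever is within 0.15 rad of its top stop (all of step 1 and z of stopper_top in the frame of bottle below 0.0885 m and angle between bottle's own z axis and vertical below 0.06 rad and value of joint lever below 0.15 rad and linear speed of bottle below 0.02 m/s); the robot touches nothing.
It fails at once if the ram presses on the bottle with more than 180 N (the glass would crack) (contact force between ram and bottle above 180 N).
It fails at once if the bottle tips (angle between bottle's own z axis and vertical above 0.3 rad).
It fails at once if the robot pushes on the ram itself instead of the lever (contact force between any of the fingers, the arm and ram above 6 N).
It fails at once if another thing on the bench is shifted by more than 30 mm (distance of any of sealed0, sealed1, tray, dishes, beaker, marker from where it was at the start of the episode above 0.03 m).
It also fails if it takes over 72 s, if anything falls off the work surface, if the arm or the gripper's body presses on something with over 40 N, if the wrist force passes 120 N, or if a joint passes its speed limit or range.

ROBOT

A 7-joint arm with a two-finger parallel gripper is mounted at the origin on the work surface. World frame = base frame: x ahead of the robot, y to its left, z up, the work surface at z = 0. Lengths are in m, angles in rad, forces in N, time in s.
With the tool pointing down it reaches from about 0.425 to 0.925 m from the base axis. Payload 6.8 kg.
Tool frame: the origin (TCP) lies midway between the tips of the shut fingers; the grasp point (between the pads) lies 19 mm behind it; z points along the fingers, y is the direction in which the jaws open and shut (so a half turn about z gives the same grasp; the last joint's range is limited). The gripper opens to 85 mm and grips with 20 to 120 N. Pads are 22 mm wide; open, the fingers measure 114 mm over their backs; the gripper's body (76 mm by 85 mm) begins 54 mm behind the grasp point. The pads swing forward as they close: fully open they stand 13 mm farther back than shut.
Start: joints at [-1.354, 0.477, 0.022, 1.555, -0.011, 1.109, -0.083], TCP at [0.215, 0.64, 0.231] pointing down, gripper open.
Joint ranges: [-2.96, 2.96], [-0.34, 2.1], [-1.41, 1.46], [0.24, 2.44], [-1.37, 4.51], [0.17, 1.92], [-2.96, 2.96]. Speed limits (rad/s): [2.39, 2.39, 3.14, 3.14, 3.14, 3.14, 3.14].

INTERFACE

Orientations are given as a unit quaternion [w, x, y, z].
In Python, from station import * gives the robot as it stands. The module is installed in compiled form; this text tells all that it offers.
- The arm moves only by the tool jog_arm, never from a script. Its arguments are lists of equal length, an entry for each row: "dp": the shift along the tool's x, y, z in units of 25 mm (1.0 is 25 mm), a list of three; "angular": the turn, a rotation vector about the tool's x, y, z in units of 5 degrees (1.0 is 5 degrees), a list of three; "claw": the finger opening in mm, from 0 to 85.4. A call has exactly 5 rows; each row is the pose to reach, as a shift and turn from the pose commanded when the call began, along the tool's axes at that moment; what a row does not reach only later rows make up. A row lasts 1/10 s, in which the tool goes at most 50 mm and 8.59 degrees, less where a joint would pass 70% of its speed; a pose out of reach is approached as far as the arm can. A call with a gripper value outside its range is refused whole. The fingers move at their own pace and stop on an object; "grip_force" is the grip in N (left out, the last holds). Time passes only in rows, so rows that repeat a pose let the fingers close, or fill a call up. It gives the time, the measured TCP pose, the force and the opening at its end, in the units of the state.
- get_obs(): the state, without advancing time (a new reading comes with each control period).
- read_camera(name): name is "scene" or "side" or "wrist"; returns a dict with "pixels" (384x512x3 uint8, blue, green, red), "camera_matrix" (3x3 intrinsics, pixels), "rvec" (rotation vector, rad) and "tvec" (3), from world to camera coordinates, as OpenCV has them. Camera axes: x right, y down, z forward; pixel columns grow to the right and rows downward; lengths in m; the calibration is good to about 2 mm. A picture is of the moment at which its call begins. There is no depth.
- hand_in(): hands the job in, once; it reports no verdict.
The state is a dict: "t": time; "q": joint angles; "joint_vel": joint speeds; "joint_torque": joint torques, N m; "eef_pos": TCP position; "tool_rot": TCP orientation; "contact_force": force on the tool from outside, world axes, zero at the start; "torque": the same for the moment, N m; "gripper_width": opening from 0.0 (shut) to 1.0 (fully open).
Only numpy, scipy, OpenCV 4.12 (cv2) and the standard library are available. Lean on these libraries where they do the work, as an engineer would, in place of code of your own. Each camera call takes 0.05 s, during which the arm holds its last target.

## Working session

There is one attempt and no reset: what is moved stays moved. The work goes in short steps, Python scripts to look and compute and a tool call to move; the robot and the scene stay as the last step left them, time stands still between calls to the robot, and variables do not carry over. Pictures are saved under pics/ and viewed, and the job is handed in when it is done.

Besides the shell and the picture viewer there is one more tool, called after ">>>" as name(argument=value, ...), one argument or row to a line, values as JSON. jog_arm: Moves the arm, as the interface text tells. Its arguments: {"type":"object","properties":{"dp":{"type":"array","items":{"type":"array","items":{"type":"number"}}},"angular":{"type":"array","items":{"type":"array","items":{"type":"number"}}},"claw":{"type":"array","items":{"type":"number"}},"grip_force":{"type":"number"}},"required":["dp","angular","claw"]}

```bash
mkdir -p pics
cat > h.py <<'E'
from station import *
import numpy as np, cv2
def cam(n):
    c=read_camera(n); R,_=cv2.Rodrigues(np.array(c["rvec"],float)); t=np.array(c["tvec"],float).reshape(3)
    return c["pixels"],np.array(c["camera_matrix"],float),R,t
def ray(K,R,t,u,v):
    d=R.T@np.linalg.inv(K)@np.array([u,v,1.]); return -R.T@t,d/np.linalg.norm(d)
def onplane(K,R,t,u,v,z):
    o,d=ray(K,R,t,u,v); return o+d*(z-o[2])/d[2]
def proj(K,R,t,p):
    q=K@(R@np.array(p)+t); return q[:2]/q[2]
def cross(r1,r2):
    (o1,d1),(o2,d2)=r1,r2
    A=np.stack([d1,-d2],1); s=np.linalg.lstsq(A,o2-o1,rcond=None)[0]
    a=o1+s[0]*d1;b=o2+s[1]*d2; return (a+b)/2,np.linalg.norm(a-b)
E
python3 - <<'E'
from h import *
for n in ["scene","side","wrist"]:
    p,K,R,t=cam(n); np.savez(f"c_{n}.npz",p=p,K=K,R=R,t=t); cv2.imwrite(f"pics/{n}0.png",cv2.resize(p,(768,576),interpolation=cv2.INTER_CUBIC)); print(n,-R.T@t)
print(get_obs())
E
```

```text
scene [1.15611118 0.72091667 0.8464434 ]
side [ 0.01229548 -1.04358097  1.06998042]
wrist [0.14067736 0.66504808 0.37305609]
{'t': 0.15, 'q': array([-1.35410486,  0.47765091,  0.02237044,  1.55619386, -0.01150845,
        1.10929059, -0.08309718]), 'joint_vel': array([-0.00148628, -0.00189407,  0.00110039, -0.00381687, -0.00054677,
       -0.00029323,  0.00087894]), 'joint_torque': array([ 2.21551578e-03, -5.96927011e+01,  1.60972908e+00, -2.81493348e+01,
        1.25969501e-02,  6.45306005e-03,  1.95088933e-05]), 'eef_pos': array([0.21527499, 0.63928405, 0.2305351 ]), 'tool_rot': array([-6.31302092e-05,  1.61684801e-01,  9.86842199e-01, -7.04297858e-04]), 'contact_force': array([-0.1644868 , -0.07376173,  0.36807214]), 'torque': array([ 0.01058051,  0.03083577, -0.00701679]), 'gripper_width': 1.002133010313341}
```

View pics/scene0.png

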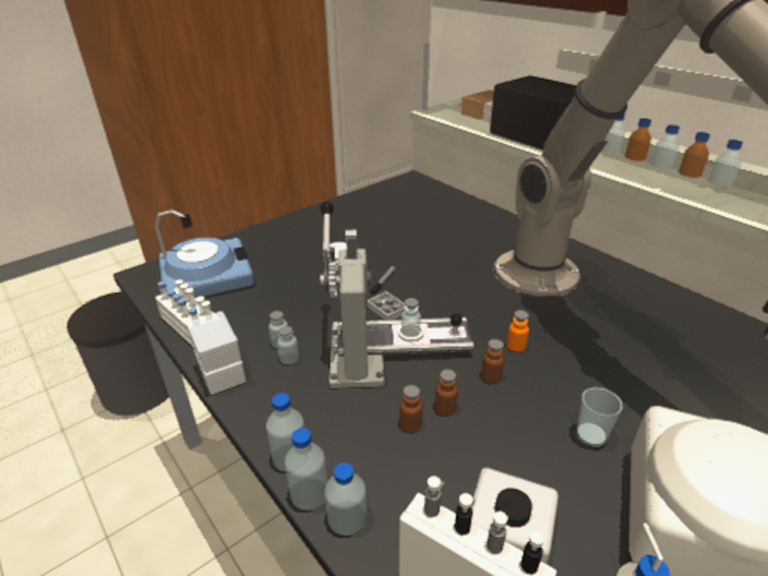

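View pics/side0.png

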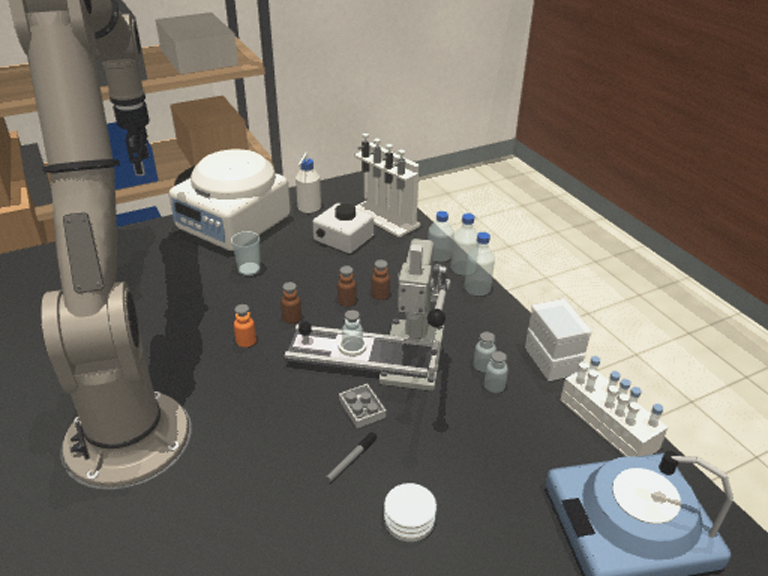

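View pics/wrist0.png

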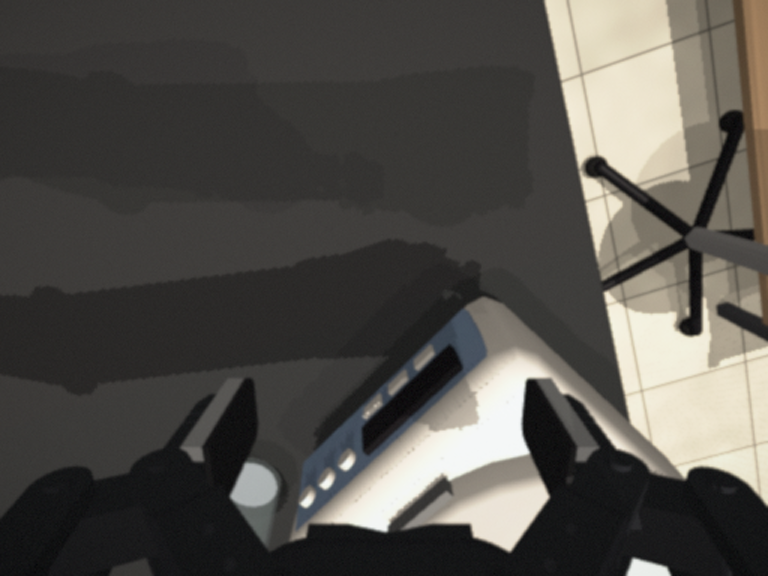

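The lever ball is at about (327,208) in the scene picture and (437,317) in the side picture. The slide knob is at about (456,320) and (305,328). I'll enlarge these to measure them.

Run:
```python
import numpy as np,cv2
s=np.load("c_scene.npz")["p"]; d=np.load("c_side.npz")["p"]
def crop(p,u,v,h=20,k=9): 
    u=int(u/1.5);v=int(v/1.5); return cv2.resize(p[v-h:v+h,u-h:u+h],None,fx=k,fy=k,interpolation=cv2.INTER_NEAREST),(u-h,v-h)
out=[]
for p,u,v in [(s,327,212),(d,437,317),(s,456,324),(d,305,330)]:
    c,o=crop(p,u,v,16,18 if 0 else 9); out.append(cv2.convertScaleAbs(c,alpha=1.6,beta=10)); print(o)
cv2.imwrite("pics/crops.png",np.vstack([np.hstack(out[:2]),np.hstack(out[2:])]))
```

```text
(202, 125)
(275, 195)
(288, 200)
(187, 204)
```

View pics/crops.png

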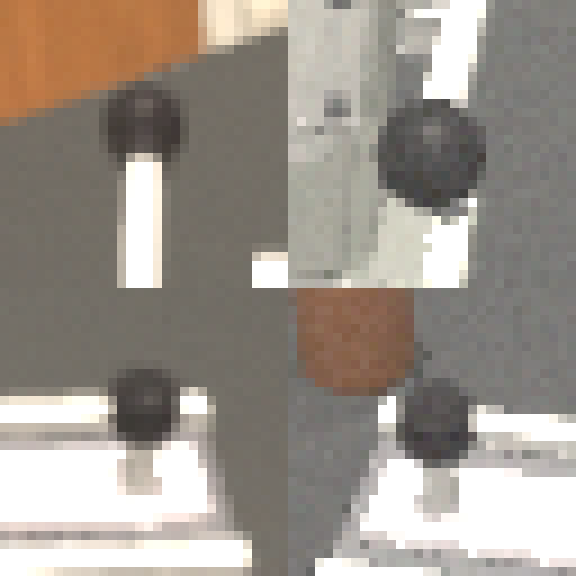

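```bash
cat > m.py <<'E'
from h import *
def ld(n):
    f=np.load(f"c_{n}.npz"); return f["K"],f["R"],f["t"]
S=ld("scene");D=ld("side")
def tri(a,b): return cross(ray(*S,*a),ray(*D,*b))
E
python3 - <<'E'
from m import *
ball,e=tri((217.5,138.6),(290.6,211.6)); print(ball,e)
kn,e=tri((303.6,212.8),(203.05,218.4)); print(kn,e, onplane(*S,303.6,212.8,.074),onplane(*D,203.05,218.4,.074))
v=(ball-kn); m=np.array([-157.2,-293,0])/1000
print(np.hypot(*v[:2]),np.hypot(*m[:2]),"dz",v[2])
yaw=np.arctan2(v[1],v[0])-np.arctan2(m[1],m[0]); print("yaw",yaw)
c,s=np.cos(yaw),np.sin(yaw); Rz=np.array([[c,-s,0],[s,c,0],[0,0,1]])
mid=(ball+kn)/2; mm=(np.array([-182.2,0,104.3])+np.array([-25,293,-141]))/2000
piv=mid-Rz@mm; print("pivot",piv)
pt=lambda x,y,z:piv+Rz@np.array([x,y,z])/1000
for nme,q in dict(ball=pt(-182.2,0,104.3),knob=pt(-25,293,-141),ring=pt(-25,188,-179),bot_top=pt(-25,188,-85),ramfoot=pt(-25,58,-69),pivot=pt(0,0,0)).items():
    print(nme,q,"scene",1.5*proj(*S,q),"side",1.5*proj(*D,q))
print(Rz)
E
```

```text
[ 0.53858789 -0.24640376  0.28619205] 0.0033629252907054286
[0.40764413 0.0682309  0.073903  ] 0.0034187397940032256 [0.40590604 0.0688173  0.074     ] [0.40873995 0.06661989 0.074     ]
0.3407950095414519 0.33250690218399975 dz 0.21228904600173504
yaw 0.8868080107806735
pivot [ 0.65212583 -0.10136211  0.19839752]
ball [ 0.53699562 -0.24257781  0.30269752] scene [326.52976832 201.91012653] side [433.56308967 309.03408591]
knob [0.4092364  0.06440496 0.05739752] scene [452.57163431 324.42808607] side [305.59779832 333.8979259 ]
ring [ 0.49061756 -0.00194341  0.01939752] scene [407.71531119 337.28673345] side [352.44104927 353.76542358]
bot_top [ 0.49061756 -0.00194341  0.11339752] scene [408.42183082 305.87326732] side [351.785287   320.95520584]
ramfoot [ 0.5913752  -0.08408901  0.12939752] scene [351.62342073 300.89564913] side [412.50081704 323.77673398]
pivot [ 0.65212583 -0.10136211  0.19839752] scene [323.13819657 282.37392574] side [443.99121728 294.04076184]
[[ 0.63188922 -0.77505872  0.        ]
 [ 0.77505872  0.63188922  0.        ]
 [ 0.          0.          1.        ]]
```

```bash
cat >> m.py <<'E'
ball,e=tri((217.5,138.6),(290.6,211.6)); kn,e2=tri((303.6,212.8),(203.05,218.4))
q0=0.52-np.arcsin((ball[2]-.215)/.21)
bl=np.array([-210*np.cos(.52-q0),0,210*np.sin(.52-q0)]); kl=np.array([-25,293,-141.])
v=ball-kn; m=bl-kl
yaw=np.arctan2(v[1],v[0])-np.arctan2(m[1],m[0]); c,s=np.cos(yaw),np.sin(yaw); Rz=np.array([[c,-s,0],[s,c,0],[0,0,1]])
piv=(ball+kn)/2-Rz@(bl+kl)/2000; piv[2]=.215
pt=lambda x,y,z:piv+Rz@np.array([x,y,z])/1000
def bp(q): return pt(-210*np.cos(.52-q),0,210*np.sin(.52-q))
E
python3 - <<'E'
from m import *
print("q0",q0,"yaw",yaw,"piv",piv,"len",np.hypot(*v[:2]),np.hypot(*m[:2])/1e3)
P=dict(ball=bp(q0),knob=pt(-25,293,-141),ring=pt(-25,188,-179),bot_top=pt(-25,188,-85),ramfoot=pt(-25,58,-69),pivot=pt(0,0,0))
im={n:np.load(f"c_{n}.npz")["p"] for n in("scene","side")}
o=[]
for n,C in(("scene",S),("side",D)):
    a=cv2.resize(im[n],None,fx=4,fy=4,interpolation=cv2.INTER_CUBIC)
    for k,p in P.items():
        u=4*proj(*C,p)+2; cv2.drawMarker(a,tuple(int(x) for x in u),(0,0,255),0,16,1)
    o.append(a)
A=o[0][480:980,800:1330];B=o[1][580:1080,700:1230]
cv2.imwrite("pics/ov.png",cv2.resize(np.hstack([A,B]),(800,377)))
for k,p in P.items(): print(k,p.round(4))
print(bp(0),bp(1.02))
E
```

```text
q0 0.17413588819629316 yaw 0.9266340285660437 piv [ 0.65708603 -0.0880823   0.215     ] len 0.3407950095414519 0.34004039828711613
ball [ 0.5384 -0.2461  0.2862]
knob [0.4078 0.0679 0.074 ]
ring [0.4917 0.0048 0.036 ]
bot_top [0.4917 0.0048 0.13  ]
ramfoot [ 0.5957 -0.0732  0.146 ]
pivot [ 0.6571 -0.0881  0.215 ]
[ 0.54764444 -0.2338036   0.31934483] [ 0.54641317 -0.23544303  0.11432064]
```

View pics/ov.png

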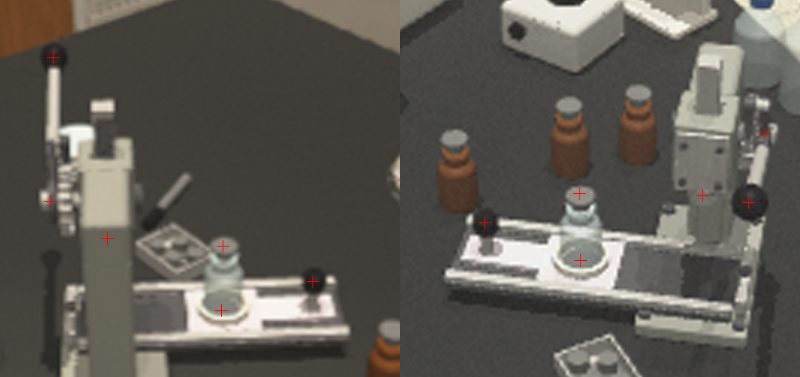

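Run:
```python
from m import *
def inv(p): return (Rz.T@(p-piv)*1000).round(0)
for n,a,b in [("orange",(519,316),(242,312)),("brown1",(494,344),(290,288)),("brown2",(447,376),(347,271)),("sealedA",(277,315),(486,338)),("sealedB",(287,331),(497,357)),("beaker",(600,400),(247,240)),("stopper",(411,303),(352,317))]:
    p,e=tri(np.array(a)/1.5,np.array(b)/1.5); print(n,p.round(3),round(e,4),inv(p))
print("tray",inv(onplane(*D,362/1.5,405/1.5,.02)),"marker",inv(onplane(*D,352/1.5,457/1.5,.01)),"dishes",inv(onplane(*D,410/1.5,505/1.5,.045)))
from scipy.spatial.transform import Rotation as Ro
o=get_obs(); q=o["tool_rot"]; T=Ro.from_quat([q[1],q[2],q[3],q[0]]).as_matrix()
a=np.radians(30)
Rg=np.stack([Rz[:,0],-Rz[:,1],[0,0,-1]],1)
# tilt: tool z leans toward +press y
zt=np.sin(a)*Rz[:,1]+np.cos(a)*np.array([0,0,-1.]); xt=Rz[:,0]; Rt=np.stack([xt,np.cross(zt,xt),zt],1)
for n,G in(("down",Rg),("tilt",Rt)): print(n,(Ro.from_matrix(T.T@G).as_rotvec(degrees=True)/5).round(3))
g=np.array([.372,.095,.16]); print((T.T@(g-o["eef_pos"])/.025).round(3))
```

```text
orange [0.3   0.165 0.087] 0.0033 [ -12.  438. -128.]
brown1 [0.424 0.196 0.091] 0.0052 [  87.  357. -124.]
brown2 [0.57  0.199 0.09 ] 0.0056 [ 177.  242. -125.]
sealedA [ 0.729 -0.172  0.105] 0.0175 [ -24. -108. -110.]
sealedB [ 0.731 -0.179  0.056] 0.0274 [ -28. -114. -159.]
beaker [0.399 0.431 0.093] 0.0083 [ 260.  518. -122.]
stopper [0.49  0.002 0.123] 0.0057 [-28. 188. -92.]
tray [-178.  135. -195.] marker [-304.  130. -205.] dishes [-416.    6. -170.]
down [-1.000e-02  1.600e-02  2.166e+01]
tilt [ 4.075  5.668 21.091]
[-12.889 -18.629   2.849]
```

>>> jog_arm(
  dp=[
    [-12.9,-18.6,2.0],
    [-12.9,-18.6,2.0],
    [-12.9,-18.6,2.0],
    [-12.9,-18.6,2.0],
    [-12.9,-18.6,2.0],
  ],
  angular=[
    [0,0,21.6],
    [0,0,21.6],
    [0,0,21.6],
    [0,0,21.6],
    [0,0,21.6],
  ],
  claw=[0,0,0,0,0],
)

```text
t: 0.65
eef_pos: [0.2848, 0.3984, 0.209]
tool_rot: [-0.0, 0.515, 0.857, -0.0]
contact_force: [0.7, -0.2, 0.8]
gripper_width: 0.145
```

```bash
cat > go.py <<'E'
from m import *
from scipy.spatial.transform import Rotation as Ro
import sys
# usage: go.py px py pz(world m) or P x y z (press mm), tiltdeg
def goal(a):
    al=np.radians(a); zt=np.sin(al)*Rz[:,1]+np.cos(al)*np.array([0,0,-1.]); xt=Rz[:,0]; return np.stack([xt,np.cross(zt,xt),zt],1)
def rep(g,a):
    o=get_obs(); q=o["tool_rot"]; T=Ro.from_quat([q[1],q[2],q[3],q[0]]).as_matrix()
    print("t",o["t"],"press pos",(Rz.T@(o["eef_pos"]-piv)*1000).round(1)," world",o["eef_pos"].round(4),"F press",(Rz.T@o["contact_force"]).round(2),"w",round(o["gripper_width"]*85.4,1))
    print("q",o["q"].round(2),"tool z",(Rz.T@T[:,2]).round(3))
    print("dp",(T.T@(g-o["eef_pos"])/.025).round(2),"ang",(Ro.from_matrix(T.T@goal(a)).as_rotvec(degrees=True)/5).round(2))
if __name__=="__main__":
    x,y,z,a=map(float,sys.argv[1:5]); rep(pt(x,y,z-215),a)   # z above bench in mm
E
python3 go.py -25 338 160 30
```

```text
t 0.65 press pos [165.4 589.8  -6. ]  world [0.2848 0.3984 0.209 ] F press [ 0.31 -0.7   0.83] w 12.4
q [-1.26  0.2   0.21  2.02 -0.05  0.93 -0.53] tool z [-0.  0. -1.]
dp [-12.35  -2.64   1.96] ang [ 5.34  3.4  12.68]
```

>>> jog_arm(
  dp=[
    [-12.3,-2.6,0.5],
    [-12.3,-2.6,0.5],
    [-12.3,-2.6,0.5],
    [-12.3,-2.6,0.5],
    [-12.3,-2.6,0.5],
  ],
  angular=[
    [5.3,3.4,12.7],
    [5.3,3.4,12.7],
    [5.3,3.4,12.7],
    [5.3,3.4,12.7],
    [5.3,3.4,12.7],
  ],
  claw=[0,0,0,0,0],
)

```text
t: 1.15
eef_pos: [0.3559, 0.1595, 0.1998]
tool_rot: [-0.147, 0.76, 0.63, -0.072]
contact_force: [1.1, 0.7, -0.1]
gripper_width: 0.002
```

```bash
python3 go.py -25 345 160 30
```

```text
t 1.15 press pos [ 17.1 389.5 -15.2]  world [0.3559 0.1595 0.1998] F press [ 1.22 -0.4  -0.1 ] w 0.2
q [-0.81  0.2   0.49  2.11 -0.35  1.12 -0.31] tool z [-0.071  0.315 -0.946]
dp [-2.4   1.28  1.07] ang [2.1  1.31 5.01]
```

>>> jog_arm(
  dp=[
    [-2.4,1.3,1.1],
    [-2.4,1.3,1.1],
    [-2.4,1.3,1.1],
    [-2.4,1.3,1.1],
    [-2.4,1.3,1.1],
  ],
  angular=[
    [2.1,1.3,5.0],
    [2.1,1.3,5.0],
    [2.1,1.3,5.0],
    [2.1,1.3,5.0],
    [2.1,1.3,5.0],
  ],
  claw=[0,0,0,0,0],
)

```text
t: 1.65
eef_pos: [0.3663, 0.1004, 0.1585]
tool_rot: [-0.23, 0.863, 0.435, -0.117]
contact_force: [0.5, -0.6, -0.7]
gripper_width: 0.002
```

```bash
python3 go.py -25 345 62 30
```

```text
t 1.65 press pos [-23.9 345.7 -56.5]  world [0.3663 0.1004 0.1585] F press [-0.14 -0.72 -0.66] w 0.1
q [-0.61  0.39  0.59  2.11 -0.55  1.21 -0.32] tool z [-0.005  0.498 -0.867]
dp [-0.04  1.94  3.33] ang [0.03 0.06 0.06]
```

>>> jog_arm(
  dp=[
    [0,0.7,1.2],
    [0,1.4,2.4],
    [0,1.9,3.3],
    [0,1.9,3.3],
    [0,1.9,3.3],
  ],
  angular=[
    [0,0,0],
    [0,0,0],
    [0,0,0],
    [0,0,0],
    [0,0,0],
  ],
  claw=[0,0,0,0,0],
)

```text
t: 2.15
eef_pos: [0.3661, 0.1016, 0.0638]
tool_rot: [-0.23, 0.862, 0.436, -0.117]
contact_force: [-0.6, -0.4, 0.9]
gripper_width: -0.002
```

```bash
python3 go.py -25 280 62 30
python3 - <<'E'
from h import *
a=cam("scene")[0][130:260,200:370];b=cam("side")[0][150:280,150:320]
cv2.imwrite("pics/k1.png",cv2.resize(np.hstack([a,b]),(800,306),interpolation=cv2.INTER_CUBIC))
E
```

```text
t 2.15 press pos [ -23.1  346.6 -151.2]  world [0.3661 0.1016 0.0638] F press [-0.66  0.23  0.94] w -0.2
q [-0.54  0.57  0.51  2.15 -0.68  1.06 -0.16] tool z [-0.006  0.498 -0.867]
dp [-0.1   2.34 -1.26] ang [0.03 0.07 0.1 ]
```

View pics/k1.png

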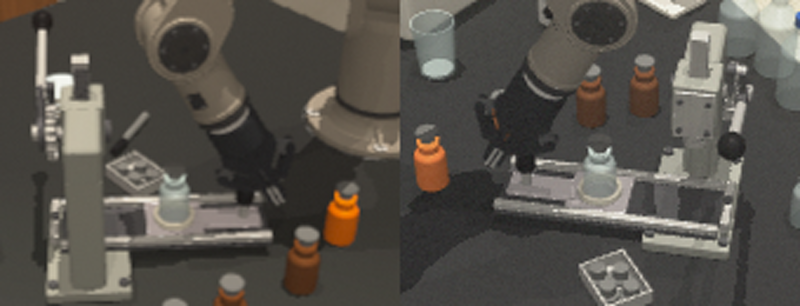

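>>> jog_arm(
  dp=[
    [-0.05,0.4,-0.2],
    [-0.05,0.8,-0.4],
    [-0.05,1.2,-0.65],
    [-0.05,1.6,-0.9],
    [-0.05,2.0,-1.1],
  ],
  angular=[
    [0,0,0],
    [0,0,0],
    [0,0,0],
    [0,0,0],
    [0,0,0],
  ],
  claw=[0,0,0,0,0],
)

```text
t: 2.75
eef_pos: [0.4122, 0.0651, 0.0629]
tool_rot: [-0.23, 0.863, 0.434, -0.117]
contact_force: [-3.1, 3.1, 10.1]
gripper_width: -0.005
```

```bash
python3 go.py -25 240 62 30
python3 - <<'E'
from h import *
a=cam("scene")[0][130:260,200:370];b=cam("side")[0][150:280,150:320]
cv2.imwrite("pics/k2.png",cv2.resize(np.hstack([a,b]),(800,306),interpolation=cv2.INTER_CUBIC))
E
```

```text
t 2.75 press pos [ -24.6  287.8 -152.1]  world [0.4122 0.0651 0.0629] F press [ 0.62  4.33 10.07] w -0.4
q [-0.46  0.63  0.53  2.04 -0.65  1.13 -0.12] tool z [-0.004  0.499 -0.867]
dp [-0.03  1.68 -0.92] ang [0.01 0.05 0.05]
```

View pics/k2.png

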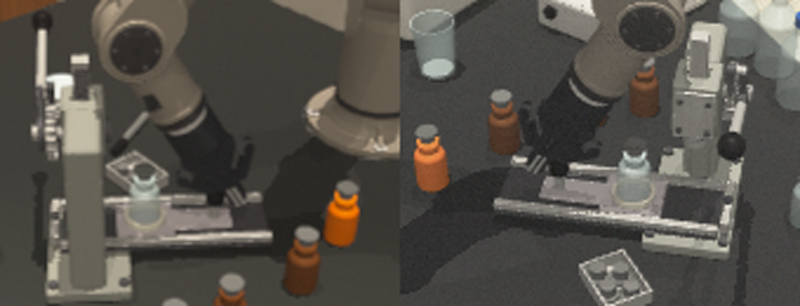

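```bash
python3 go.py -25 264 62 25;python3 go.py -25 240 62 20
```

```text
t 2.85 press pos [ -24.8  285.8 -152.6]  world [0.4137 0.0637 0.0624] F press [ 0.08 -0.02 -0.25] w -0.2
q [-0.46  0.63  0.53  2.04 -0.65  1.12 -0.12] tool z [-0.003  0.495 -0.869]
dp [-0.01  0.76 -0.42] ang [-0.94  0.04  0.04]
t 2.85 press pos [ -24.8  285.8 -152.6]  world [0.4137 0.0637 0.0624] F press [ 0.08 -0.02 -0.25] w -0.2
q [-0.46  0.63  0.53  2.04 -0.65  1.12 -0.12] tool z [-0.003  0.495 -0.869]
dp [-0.02  1.6  -0.89] ang [-1.94  0.04  0.04]
```

>>> jog_arm(
  dp=[
    [0,0.4,-0.2],
    [0,0.8,-0.45],
    [0,1.2,-0.65],
    [0,1.6,-0.9],
    [0,2.0,-1.1],
  ],
  angular=[
    [-0.4,0,0],
    [-0.8,0,0],
    [-1.2,0,0],
    [-1.6,0,0],
    [-2.0,0,0],
  ],
  claw=[0,0,0,0,0],
)

```text
t: 3.35
eef_pos: [0.4577, 0.0307, 0.0615]
tool_rot: [-0.152, 0.88, 0.443, -0.078]
contact_force: [-4.1, 1.4, -0.5]
gripper_width: -0.002
```

```bash
python3 go.py -25 215 62 8
```

```text
t 3.35 press pos [ -24.8  230.8 -153.5]  world [0.4577 0.0307 0.0615] F press [-1.35  4.1  -0.53] w -0.2
q [-0.5   0.6   0.59  2.03 -0.61  1.   -0.14] tool z [-0.004  0.337 -0.941]
dp [-0.01  0.59 -0.23] ang [-2.34  0.04  0.06]
```

>>> jog_arm(
  dp=[
    [0,0.25,-0.1],
    [0,0.5,-0.2],
    [0,0.7,-0.3],
    [0,0.9,-0.35],
    [0,0.9,-0.35],
  ],
  angular=[
    [-0.5,0,0],
    [-1.0,0,0],
    [-1.5,0,0],
    [-2.0,0,0],
    [-2.3,0,0],
  ],
  claw=[0,0,0,0,0],
)

```text
t: 3.85
eef_pos: [0.478, 0.0163, 0.0624]
tool_rot: [-0.063, 0.891, 0.448, -0.032]
contact_force: [0.2, 0.4, 0.3]
gripper_width: 0.003
```

```bash
python3 go.py -25 192 60 8
python3 - <<'E'
from h import *
a=cam("scene")[0][130:260,200:370];b=cam("side")[0][150:280,150:320]
cv2.imwrite("pics/k3.png",cv2.resize(np.hstack([a,b]),(800,306),interpolation=cv2.INTER_CUBIC))
E
```

```text
t 3.85 press pos [ -24.1  205.9 -152.6]  world [0.478  0.0163 0.0624] F press [0.38 0.09 0.25] w 0.3
q [-0.6   0.55  0.64  2.1  -0.58  0.8  -0.2 ] tool z [-0.002  0.141 -0.99 ]
dp [-0.04  0.56  0.02] ang [-0.02  0.02  0.06]
```

View pics/k3.png

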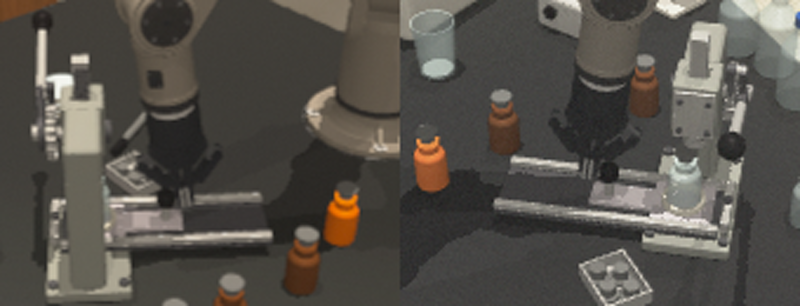

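Both views show the bottle nearly under the ram, and the finger now stands upright beside the knob. I'll creep until the slide meets its stop.

>>> jog_arm(
  dp=[
    [0,0.2,0],
    [0,0.4,0],
    [0,0.5,0],
    [0,0.6,0],
    [0,0.7,0],
  ],
  angular=[
    [0,0,0],
    [0,0,0],
    [0,0,0],
    [0,0,0],
    [0,0,0],
  ],
  claw=[0,0,0,0,0],
)

```text
t: 4.45
eef_pos: [0.4879, 0.0087, 0.0595]
tool_rot: [-0.068, 0.89, 0.449, -0.036]
contact_force: [-13.8, 11.8, 18.6]
gripper_width: -0.004
```

```bash
python3 go.py -25 180 60 8
```

```text
t 4.45 press pos [ -24.2  193.4 -155.5]  world [0.4879 0.0087 0.0595] F press [ 1.2  18.11 18.64] w -0.3
q [-0.57  0.57  0.64  2.07 -0.58  0.82 -0.18] tool z [-0.003  0.154 -0.988]
dp [-0.04  0.53 -0.1 ] ang [-0.17  0.04  0.07]
```

```bash
python3 go.py -25 220 60 8
python3 - <<'E'
from m import *
ps={}
for n in("scene","side"):
    ps[n]=cam(n)[0]
o=[]
for n,C,u in(("scene",S,proj(*S,pt(-25,163,-141))),("side",D,proj(*D,pt(-25,163,-141)))):
    u0=np.round(u).astype(int); print(u0); c=ps[n][u0[1]-20:u0[1]+20,u0[0]-20:u0[0]+20]
    c=cv2.resize(c,None,fx=10,fy=10,interpolation=cv2.INTER_CUBIC); w=((u-u0+20.5)*10).astype(int); cv2.drawMarker(c,tuple(int(x) for x in w),(0,0,255),0,20,1); o.append(c)
cv2.imwrite("pics/k4.png",cv2.convertScaleAbs(np.hstack(o),alpha=1.5,beta=10))
E
```

```text
t 4.45 press pos [ -24.2  193.4 -155.5]  world [0.4879 0.0087 0.0595] F press [ 1.2  18.11 18.64] w -0.3
q [-0.57  0.57  0.64  2.07 -0.58  0.82 -0.18] tool z [-0.003  0.154 -0.988]
dp [-0.03 -1.05  0.14] ang [-0.17  0.04  0.07]
[266 214]
[242 223]
```

View pics/k4.png

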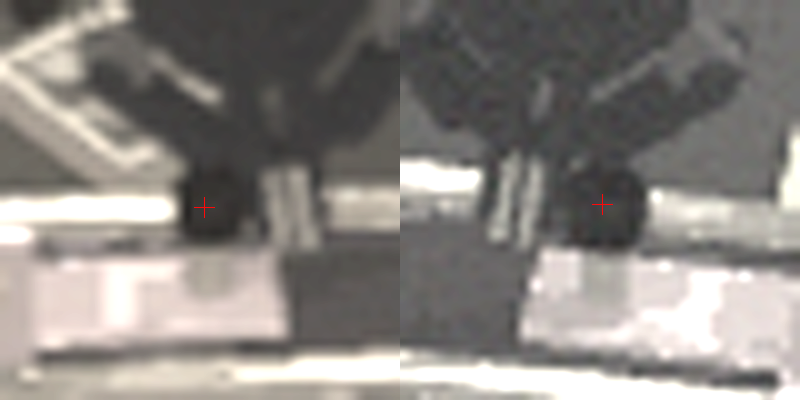

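>>> jog_arm(
  dp=[
    [0,0,-0.2],
    [0,0.1,-0.2],
    [0,0.2,-0.2],
    [0,0.2,-0.2],
    [0,0.2,-0.2],
  ],
  angular=[
    [0,0,0],
    [0,0,0],
    [0,0,0],
    [0,0,0],
    [0,0,0],
  ],
  claw=[0,0,0,0,0],
)

```text
t: 5.05
eef_pos: [0.488, 0.0078, 0.0631]
tool_rot: [-0.072, 0.89, 0.449, -0.039]
contact_force: [-19.7, 14.4, 20.1]
gripper_width: 0.0
```

```bash
python3 go.py -25 220 70 8
```

```text
t 5.05 press pos [ -24.9  192.7 -151.9]  world [0.488  0.0078 0.0631] F press [-0.35 24.42 20.07] w 0.0
q [-0.57  0.57  0.64  2.06 -0.58  0.84 -0.18] tool z [-0.005  0.163 -0.987]
dp [ 0.   -1.12 -0.09] ang [-0.28  0.06  0.09]
```

>>> jog_arm(
  dp=[
    [0,-1.0,0],
    [-0.5,-1.2,-1.8],
    [-1.5,-1.2,-3.6],
    [-2.5,-1.2,-5.4],
    [-3.5,-0.5,-7.2],
  ],
  angular=[
    [0,0,0],
    [-0.5,0,0],
    [-1.0,0,0],
    [-1.6,0,0],
    [-1.8,0,0],
  ],
  claw=[0,0,40,70,70],
)

```text
t: 5.55
eef_pos: [0.4526, -0.0712, 0.2391]
tool_rot: [0.006, 0.893, 0.45, 0.002]
contact_force: [1.9, 1.5, 1.2]
gripper_width: 0.506
```

```bash
python3 go.py -198 0 385 0
```

```text
t 5.55 press pos [-109.3  173.6   24.1]  world [ 0.4526 -0.0712  0.2391] F press [ 2.32 -0.64  1.22] w 43.2
q [-0.87  0.12  0.97  2.09 -0.11  0.97 -0.47] tool z [-0.001 -0.012 -1.   ]
dp [-3.6   6.99 -5.75] ang [0.13 0.02 0.08]
```

>>> jog_arm(
  dp=[
    [-1.8,0.5,-1.8],
    [-3.6,1.5,-3.4],
    [-3.6,3.0,-4.6],
    [-3.6,5.0,-5.0],
    [-3.6,7.0,-5.0],
  ],
  angular=[
    [0.1,0,0.1],
    [0.1,0,0.1],
    [0.1,0,0.1],
    [0.1,0,0.1],
    [0.1,0,0.1],
  ],
  claw=[70,70,70,70,70],
)

```text
t: 6.05
eef_pos: [0.5283, -0.2371, 0.3666]
tool_rot: [0.004, 0.895, 0.447, 0.003]
contact_force: [-1.2, 2.6, 2.9]
gripper_width: 0.819
```

```bash
python3 go.py -198 0 262 0;  python3 - <<'E'
from h import *
o=[cv2.resize(cam(n)[0],(400,300),interpolation=cv2.INTER_AREA) for n in("scene","side","wrist")]
o=[cam("scene")[0][60:260,150:370],cam("side")[0][80:280,170:390]]
w=cam("wrist")[0]
cv2.imwrite("pics/l1.png",cv2.resize(np.hstack(o),(800,364),interpolation=cv2.INTER_CUBIC)); cv2.imwrite("pics/l1w.png",w)
E
```

```text
t 6.05 press pos [-196.5   13.5  151.6]  world [ 0.5283 -0.2371  0.3666] F press [1.37 2.49 2.86] w 69.9
q [-0.52  0.35  1.11  1.66 -0.32  1.32 -0.  ] tool z [ 0.002 -0.009 -1.   ]
dp [-0.07  0.5   4.19] ang [ 0.1  -0.02 -0.01]
```

View pics/l1.png

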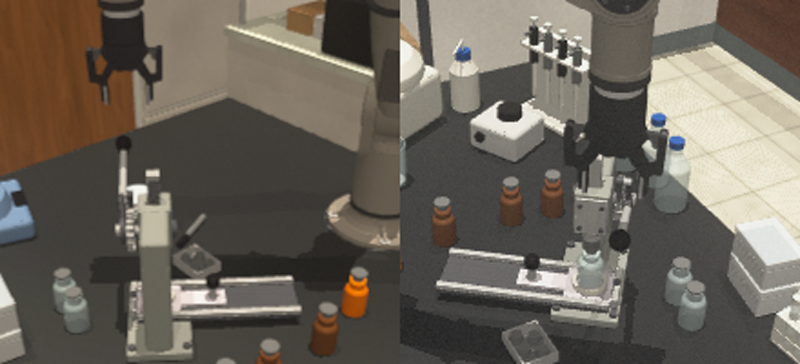

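View pics/l1w.png

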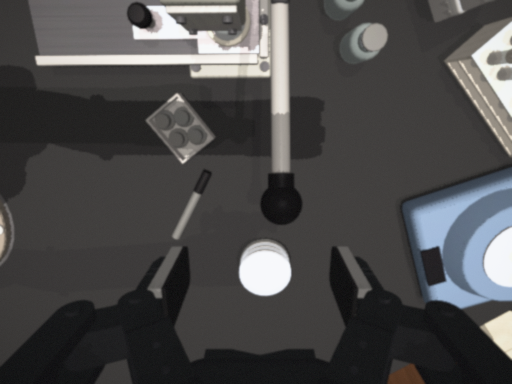

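```bash
python3 - <<'E'
from m import *
p,K,R,t=cam("wrist")
print("exp",proj(K,R,t,bp(q0)))
for zz in(.286,): print((Rz.T@(onplane(K,R,t,281,199,zz)-piv)*1000).round(1))
E
python3 go.py -198 0 262 0
```

```text
exp [283.0686136  205.08798103]
[-192.7    1.6   71. ]
t 6.4 press pos [-196.5   17.9  148.6]  world [ 0.5248 -0.2344  0.3636] F press [0.41 0.01 0.73] w 70.0
q [-0.53  0.34  1.11  1.67 -0.31  1.32 -0.01] tool z [ 0.    -0.002 -1.   ]
dp [-0.06  0.71  4.07] ang [ 0.03 -0.   -0.03]
```

>>> jog_arm(
  dp=[
    [0,0.66,0.6],
    [0.05,0.67,1.6],
    [0.05,0.67,2.8],
    [0.05,0.67,3.6],
    [0.05,0.67,4.05],
  ],
  angular=[
    [0,0,0],
    [0,0,0],
    [0,0,0],
    [0,0,0],
    [0,0,0],
  ],
  claw=[70,70,70,70,70],
)

```text
t: 6.9
eef_pos: [0.539, -0.2419, 0.2615]
tool_rot: [0.0, 0.895, 0.447, 0.001]
contact_force: [-0.6, -0.3, 0.2]
gripper_width: 0.819
```

```bash
python3 go.py -195 1 262 0;  python3 - <<'E'
from m import *
p,K,R,t=cam("wrist"); cv2.imwrite("pics/l2w.png",p)
o=[cam("scene")[0][60:260,150:370],cam("side")[0][80:280,170:390]]
cv2.imwrite("pics/l2.png",cv2.resize(np.hstack(o),(800,364),interpolation=cv2.INTER_CUBIC))
E
```

```text
t 6.9 press pos [-193.9    2.    46.5]  world [ 0.539  -0.2419  0.2615] F press [-0.55  0.29  0.23] w 69.9
q [-0.42  0.46  1.02  1.78 -0.43  1.14  0.09] tool z [ 0.001 -0.001 -1.   ]
dp [-0.04  0.04 -0.02] ang [ 0.01 -0.01 -0.  ]
```

View pics/l2w.png

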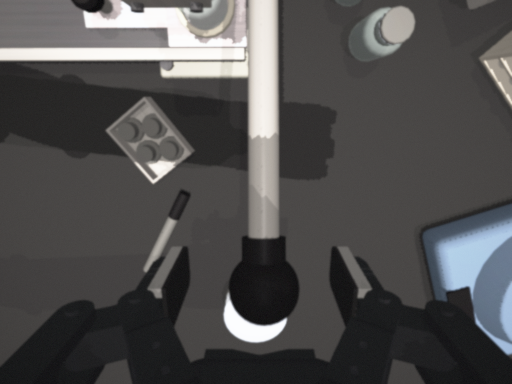

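View pics/l2.png

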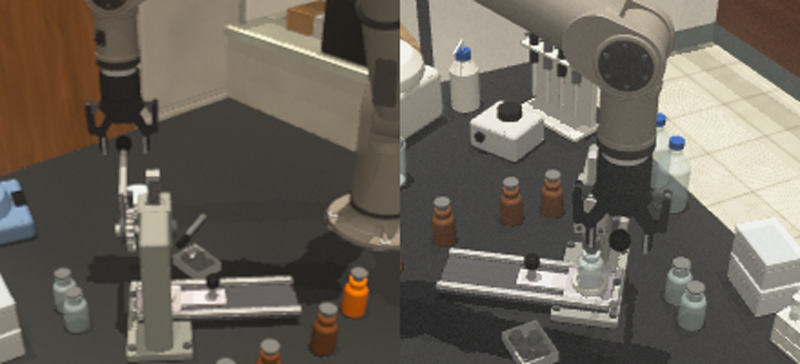

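Run:
```python
from m import *
p,K,R,t=cam("wrist")
print((Rz.T@(onplane(K,R,t,264,290,.286)-piv)*1000).round(1), "cam",(Rz.T@(-R.T@t-piv)*1000).round(1))
print("expected",proj(K,R,t,bp(q0)),"pad pt",proj(K,R,t,pt(-194,2,71)))
```

```text
[-199.6   -0.9   71. ] cam [-115.2    1.   190.4]
expected [261.96374241 286.32987142] pad pt [257.51833528 279.27648349]
```

>>> jog_arm(
  dp=[
    [-0.1,0.05,0],
    [-0.1,0.05,0],
    [-0.1,0.05,0],
    [-0.1,0.05,0],
    [-0.1,0.05,0],
  ],
  angular=[
    [0,0,0],
    [0,0,0],
    [0,0,0],
    [0,0,0],
    [0,0,0],
  ],
  claw=[50,38,25,25,25],
  grip_force=30,
)

```text
t: 7.6
eef_pos: [0.5376, -0.2469, 0.2617]
tool_rot: [0.0, 0.895, 0.445, -0.001]
contact_force: [-4.8, 1.2, 2.0]
gripper_width: 0.353
```

```bash
python3 go.py -196 1 262 0;  python3 - <<'E'
from m import *
p,K,R,t=cam("wrist"); cv2.imwrite("pics/l3w.png",p)
E
```

```text
t 7.6 press pos [-1.987e+02  1.000e-01  4.670e+01]  world [ 0.5376 -0.2469  0.2617] F press [-1.88  4.54  2.  ] w 30.2
q [-0.41  0.47  1.02  1.77 -0.43  1.15  0.09] tool z [-0.002  0.001 -1.   ]
dp [ 0.11 -0.04 -0.01] ang [-0.01  0.03 -0.04]
```

View pics/l3w.png

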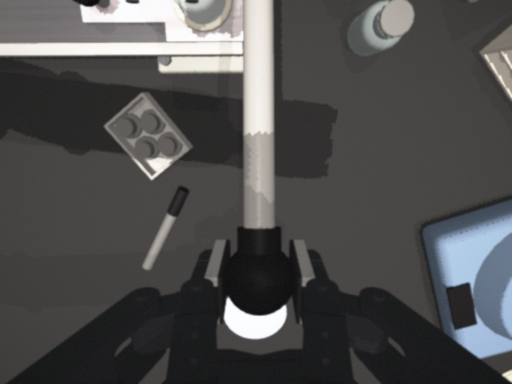

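```bash
cat > arc.py <<'E'
from go import *
# measured TCP offset from ball
OFF=np.array([-1.2,-24.5])
def B(q): return np.array([-210*np.cos(.52-q),210*np.sin(.52-q)])
def qnow():
    o=get_obs(); p=Rz.T@(o["eef_pos"]-piv)*1000; r=np.array([p[0],p[2]])-OFF
    ph=np.arctan2(r[1],-r[0]); F=Rz.T@o["contact_force"]; tang=np.array([-np.sin(ph),-np.cos(ph)])
    rad=np.array([-np.cos(ph),np.sin(ph)])
    print("t %.2f q %.3f radius %.1f y %.1f | F down-tangent reaction %.2f radial %.2f Fy %.2f w %.1f"%(o["t"],.52-ph,np.hypot(*r),p[1],-F[[0,2]]@tang,F[[0,2]]@rad,F[1],o["gripper_width"]*85.4))
    q=o["tool_rot"]; T=Ro.from_quat([q[1],q[2],q[3],q[0]]).as_matrix()
    print(" ang",(Ro.from_matrix(T.T@goal(0)).as_rotvec(degrees=True)/5).round(2))
    return .52-ph,np.array([p[0],p[2]]),T
if __name__=="__main__":
    q,p,T=qnow()
    for s in sys.argv[1:]:
        d=B(float(s))+OFF-p; w=Rz@np.array([d[0],0,d[1]]); print(s,(T.T@w/25).round(2))
E
python3 arc.py .25 .35 .45 .55 .65
```

```text
t 7.65 q 0.174 radius 210.0 y 0.1 | F down-tangent reaction -0.29 radial 2.09 Fy 4.55 w 30.3
 ang [-0.01  0.03 -0.04]
.25 [-0.19  0.    0.61]
.35 [-0.37  0.    1.43]
.45 [-0.47  0.    2.26]
.55 [-0.49  0.    3.1 ]
.65 [-0.42  0.    3.94]
```

>>> jog_arm(
  dp=[
    [-0.19,0,0.6],
    [-0.37,0,1.43],
    [-0.47,0,2.26],
    [-0.49,0,3.1],
    [-0.42,0,3.94],
  ],
  angular=[
    [0,0,0],
    [0,0,0],
    [0,0,0],
    [0,0,0],
    [0,0,0],
  ],
  claw=[25,25,25,25,25],
)

```text
t: 8.15
eef_pos: [0.5317, -0.2549, 0.1625]
tool_rot: [-0.0, 0.895, 0.445, -0.001]
contact_force: [-2.1, 4.8, 3.3]
gripper_width: 0.356
```

```bash
python3 arc.py .65 .72 .80 .86 .92 .96;  python3 - <<'E'
from m import *
p,K,R,t=cam("wrist"); cv2.imwrite("pics/l4w.png",p)
E
```

```text
t 8.15 q 0.654 radius 209.3 y 0.1 | F down-tangent reaction 2.91 radial -3.02 Fy 4.57 w 30.4
 ang [-0.01  0.01 -0.04]
.65 [-0.03  0.   -0.03]
.72 [0.07 0.   0.55]
.80 [0.23 0.   1.2 ]
.86 [0.38 0.   1.68]
.92 [ 0.56 -0.    2.15]
.96 [ 0.7  -0.    2.46]
```

View pics/l4w.png

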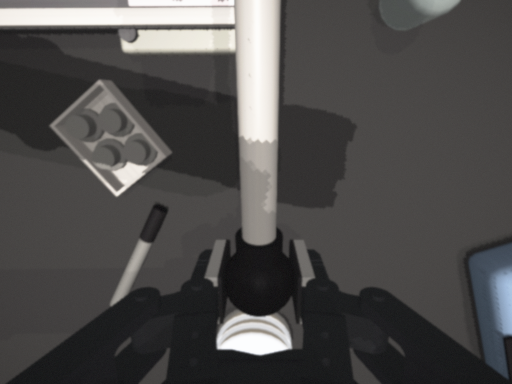

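>>> jog_arm(
  dp=[
    [0.07,0,0.55],
    [0.23,0,1.2],
    [0.38,0,1.68],
    [0.56,0,2.15],
    [0.7,0,2.46],
  ],
  angular=[
    [0,0,0],
    [0,0,0],
    [0,0,0],
    [0,0,0],
    [0,0,0],
  ],
  claw=[25,25,25,25,25],
)

```text
t: 8.7
eef_pos: [0.5424, -0.2407, 0.1014]
tool_rot: [-0.0, 0.895, 0.446, -0.001]
contact_force: [-5.5, 3.9, 2.5]
gripper_width: 0.357
```

```bash
python3 arc.py .98 .99 1.0 1.01 1.02
```

```text
t 8.70 q 0.959 radius 209.6 y 0.0 | F down-tangent reaction 2.38 radial -0.90 Fy 6.72 w 30.5
 ang [-0.02  0.02 -0.03]
.98 [0.06 0.   0.17]
.99 [0.1  0.   0.24]
1.0 [0.14 0.   0.31]
1.01 [0.18 0.   0.39]
1.02 [0.22 0.   0.46]
```

>>> jog_arm(
  dp=[
    [0.06,0,0.17],
    [0.14,0,0.31],
    [0.22,0,0.46],
    [0.25,0,0.54],
    [0.25,0,0.54],
  ],
  angular=[
    [0,0,0],
    [0,0,0],
    [0,0,0],
    [0,0,0],
    [0,0,0],
  ],
  claw=[25,25,25,25,25],
)

```text
t: 9.2
eef_pos: [0.546, -0.236, 0.0896]
tool_rot: [-0.001, 0.895, 0.446, -0.001]
contact_force: [-9.1, 6.9, 11.3]
gripper_width: 0.358
```

```bash
python3 arc.py .9 .8 .7 .6 .5
```

```text
t 9.20 q 1.022 radius 209.7 y 0.0 | F down-tangent reaction 9.88 radial -5.51 Fy 11.42 w 30.5
 ang [-0.02  0.01 -0.03]
.9 [-0.45 -0.   -0.92]
.8 [-0.72 -0.   -1.72]
.7 [-0.91 -0.   -2.53]
.6 [-1.02 -0.   -3.37]
.5 [-1.05 -0.   -4.21]
```

>>> jog_arm(
  dp=[
    [-0.45,-0.05,-0.92],
    [-0.72,-0.1,-1.72],
    [-0.91,-0.1,-2.53],
    [-1.02,-0.1,-3.37],
    [-1.05,-0.1,-4.21],
  ],
  angular=[
    [0,0,0],
    [0,0,0],
    [0,0,0],
    [0,0,0],
    [0,0,0],
  ],
  claw=[25,25,25,25,25],
)

```text
t: 9.7
eef_pos: [0.53, -0.2571, 0.1954]
tool_rot: [0.003, 0.895, 0.445, 0.0]
contact_force: [3.8, -0.0, -3.3]
gripper_width: 0.356
```

```bash
python3 arc.py .4 .3 .2 .1 .01
```

```text
t 9.70 q 0.497 radius 210.3 y 0.1 | F down-tangent reaction -3.23 radial -2.34 Fy -3.10 w 30.4
 ang [ 0.06  0.02 -0.04]
.4 [ 0.07  0.   -0.81]
.3 [ 0.21  0.01 -1.64]
.2 [ 0.43  0.01 -2.45]
.1 [ 0.73  0.01 -3.23]
.01 [ 1.07  0.02 -3.91]
```

>>> jog_arm(
  dp=[
    [0.07,0,-0.81],
    [0.21,0,-1.64],
    [0.43,0,-2.45],
    [0.73,0,-3.23],
    [1.07,0,-3.91],
  ],
  angular=[
    [0,0,0],
    [0,0,0],
    [0,0,0],
    [0,0,0],
    [0,0,0],
  ],
  claw=[25,25,25,25,25],
)

```text
t: 10.2
eef_pos: [0.5458, -0.2359, 0.2935]
tool_rot: [0.003, 0.895, 0.445, 0.0]
contact_force: [2.4, -2.5, -2.1]
gripper_width: 0.356
```

```bash
python3 arc.py 0.02 0.01 0 -.01 -.02
```

```text
t 10.20 q 0.009 radius 210.7 y 0.2 | F down-tangent reaction -2.16 radial -0.53 Fy -3.40 w 30.4
 ang [ 0.07  0.03 -0.05]
0.02 [-0.02 -0.    0.09]
0.01 [ 0.02 -0.    0.02]
0 [ 0.06  0.   -0.06]
-.01 [ 0.1   0.   -0.13]
-.02 [ 0.15  0.   -0.2 ]
```

```bash
python3 arc.py .1 .2 .3 .4 .5
```

```text
t 10.20 q 0.009 radius 210.7 y 0.2 | F down-tangent reaction -2.16 radial -0.53 Fy -3.40 w 30.4
 ang [ 0.07  0.03 -0.05]
.1 [-0.32 -0.    0.69]
.2 [-0.62 -0.01  1.48]
.3 [-0.84 -0.01  2.29]
.4 [-0.98 -0.01  3.11]
.5 [-1.04 -0.02  3.95]
```

>>> jog_arm(
  dp=[
    [-0.32,0.05,0.69],
    [-0.62,0.05,1.48],
    [-0.84,0.05,2.29],
    [-0.98,0.05,3.11],
    [-1.04,0.05,3.95],
  ],
  angular=[
    [0,0,0],
    [0,0,0],
    [0,0,0],
    [0,0,0],
    [0,0,0],
  ],
  claw=[25,25,25,25,25],
)

```text
t: 10.7
eef_pos: [0.5306, -0.2564, 0.193]
tool_rot: [0.001, 0.895, 0.445, 0.0]
contact_force: [-0.5, 3.4, 1.5]
gripper_width: 0.357
```

```bash
python3 arc.py .54 .58 .62 .66 .7;  python3 - <<'E'
from h import *
o=[cam("scene")[0][130:250,180:312],cam("side")[0][150:270,220:352]]
cv2.imwrite("pics/r1.png",cv2.resize(np.hstack(o),(800,364),interpolation=cv2.INTER_CUBIC))
E
```

```text
t 10.70 q 0.508 radius 209.3 y 0.1 | F down-tangent reaction 1.51 radial -2.40 Fy 2.46 w 30.5
 ang [ 0.03  0.01 -0.04]
.54 [-0.03 -0.    0.27]
.58 [-0.01 -0.    0.6 ]
.62 [ 0.02 -0.    0.94]
.66 [ 0.06 -0.    1.27]
.7 [ 0.11 -0.    1.6 ]
```

View pics/r1.png

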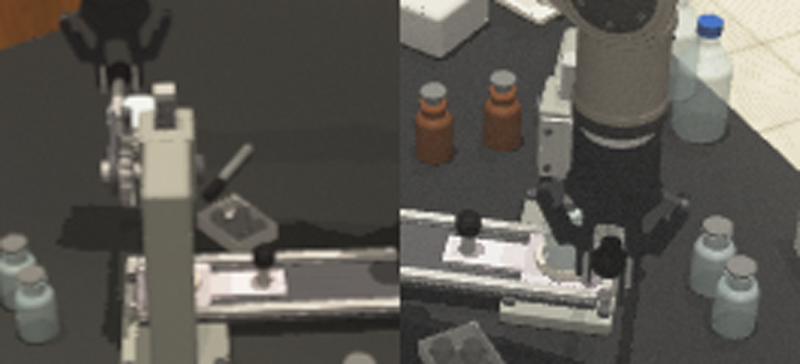

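>>> jog_arm(
  dp=[
    [-0.03,0,0.27],
    [-0.01,0,0.6],
    [0.02,0,0.94],
    [0.06,0,1.27],
    [0.11,0,1.6],
  ],
  angular=[
    [0,0,0],
    [0,0,0],
    [0,0,0],
    [0,0,0],
    [0,0,0],
  ],
  claw=[25,25,25,25,25],
)

```text
t: 11.3
eef_pos: [0.5326, -0.2538, 0.1524]
tool_rot: [0.001, 0.895, 0.446, -0.0]
contact_force: [-2.6, 3.3, 4.4]
gripper_width: 0.358
```

```bash
python3 arc.py .71 .73 .75 .77 .79 .81
```

```text
t 11.30 q 0.703 radius 209.5 y 0.0 | F down-tangent reaction 4.16 radial -1.92 Fy 4.07 w 30.5
 ang [ 0.02  0.01 -0.03]
.71 [-0.01 -0.    0.06]
.73 [ 0.03 -0.    0.23]
.75 [ 0.06 -0.    0.39]
.77 [ 0.1  -0.    0.55]
.79 [ 0.15 -0.    0.72]
.81 [ 0.19 -0.    0.88]
```

>>> jog_arm(
  dp=[
    [-0.01,0,0.06],
    [0.01,0,0.15],
    [0.03,0,0.23],
    [0.06,0,0.39],
    [0.09,0,0.5],
  ],
  angular=[
    [0,0,0],
    [0,0,0],
    [0,0,0],
    [0,0,0],
    [0,0,0],
  ],
  claw=[25,25,25,25,25],
)

```text
t: 11.8
eef_pos: [0.5341, -0.2519, 0.1402]
tool_rot: [0.001, 0.895, 0.446, -0.0]
contact_force: [-3.1, 4.6, 5.1]
gripper_width: 0.352
```

```bash
python3 arc.py .77 .78 .79 .8 .81
```

```text
t 11.80 q 0.762 radius 209.7 y 0.0 | F down-tangent reaction 4.50 radial -2.97 Fy 5.29 w 30.1
 ang [ 0.02  0.01 -0.03]
.77 [ 0.01 -0.    0.07]
.78 [ 0.03 -0.    0.15]
.79 [ 0.05 -0.    0.23]
.8 [ 0.07 -0.    0.31]
.81 [ 0.1  -0.    0.39]
```

>>> jog_arm(
  dp=[
    [0.01,0,0.05],
    [0.02,0,0.1],
    [0.03,0,0.14],
    [0.04,0,0.18],
    [0.04,0,0.18],
  ],
  angular=[
    [0,0,0],
    [0,0,0],
    [0,0,0],
    [0,0,0],
    [0,0,0],
  ],
  claw=[25,25,25,25,25],
)

```text
t: 12.3
eef_pos: [0.5347, -0.251, 0.1357]
tool_rot: [0.001, 0.895, 0.446, -0.0]
contact_force: [-0.9, 4.5, 2.5]
gripper_width: 0.357
```

```bash
python3 arc.py .79 .8 .81 .82
```

```text
t 12.30 q 0.784 radius 209.8 y 0.0 | F down-tangent reaction 1.63 radial -3.65 Fy 3.42 w 30.5
 ang [ 0.02  0.01 -0.02]
.79 [ 0.01 -0.    0.05]
.8 [ 0.03 -0.    0.13]
.81 [ 0.05 -0.    0.21]
.82 [ 0.08 -0.    0.29]
```

>>> jog_arm(
  dp=[
    [0.01,0,0.05],
    [0.02,0,0.09],
    [0.03,0,0.13],
    [0.04,0,0.17],
    [0.05,0,0.21],
  ],
  angular=[
    [0,0,0],
    [0,0,0],
    [0,0,0],
    [0,0,0],
    [0,0,0],
  ],
  claw=[25,25,25,25,25],
)

```text
t: 12.8
eef_pos: [0.5356, -0.2499, 0.1307]
tool_rot: [0.001, 0.895, 0.446, 0.0]
contact_force: [-1.7, 5.5, 5.3]
gripper_width: 0.35
```

```bash
python3 arc.py .82 .83 .84
```

```text
t 12.80 q 0.809 radius 209.9 y -0.0 | F down-tangent reaction 4.08 radial -4.72 Fy 4.64 w 29.9
 ang [ 0.02  0.01 -0.02]
.82 [ 0.02 -0.    0.09]
.83 [ 0.05 -0.    0.17]
.84 [ 0.07 -0.    0.25]
```

>>> jog_arm(
  dp=[
    [0.03,0,0.04],
    [0.05,0,0.07],
    [0.06,0,0.1],
    [0.07,0,0.13],
    [0.08,0,0.16],
  ],
  angular=[
    [0,0,0],
    [0,0,0],
    [0,0,0],
    [0,0,0],
    [0,0,0],
  ],
  claw=[25,25,25,25,25],
)

```text
t: 13.3
eef_pos: [0.5362, -0.2489, 0.1266]
tool_rot: [0.001, 0.895, 0.446, -0.0]
contact_force: [-3.2, 3.5, 5.1]
gripper_width: 0.357
```

```bash
python3 arc.py .84 .85 .86
```

```text
t 13.30 q 0.829 radius 209.9 y 0.0 | F down-tangent reaction 4.58 radial -2.40 Fy 4.64 w 30.5
 ang [ 0.02  0.02 -0.03]
.84 [ 0.03 -0.    0.09]
.85 [ 0.05 -0.    0.17]
.86 [ 0.08 -0.    0.25]
```

>>> jog_arm(
  dp=[
    [0.01,0,0.04],
    [0.02,0,0.07],
    [0.03,0,0.1],
    [0.05,0,0.13],
    [0.06,0,0.16],
  ],
  angular=[
    [0,0,0],
    [0,0,0],
    [0,0,0],
    [0,0,0],
    [0,0,0],
  ],
  claw=[25,25,25,25,25],
)

```text
t: 13.8
eef_pos: [0.537, -0.2479, 0.1226]
tool_rot: [0.001, 0.895, 0.446, -0.0]
contact_force: [-3.9, 3.5, 4.1]
gripper_width: 0.354
```

```bash
python3 arc.py .86 .87
```

```text
t 13.80 q 0.849 radius 210.0 y 0.0 | F down-tangent reaction 3.74 radial -1.76 Fy 5.17 w 30.2
 ang [ 0.02  0.02 -0.03]
.86 [ 0.03 -0.    0.09]
.87 [ 0.06 -0.    0.16]
```

>>> jog_arm(
  dp=[
    [0.01,0,0.04],
    [0.02,0,0.07],
    [0.03,0,0.1],
    [0.05,0,0.13],
    [0.06,0,0.16],
  ],
  angular=[
    [0,0,0],
    [0,0,0],
    [0,0,0],
    [0,0,0],
    [0,0,0],
  ],
  claw=[25,25,25,25,25],
)

```text
t: 14.3
eef_pos: [0.5379, -0.2468, 0.1186]
tool_rot: [0.001, 0.895, 0.446, -0.0]
contact_force: [-4.5, 4.1, 6.0]
gripper_width: 0.354
```

```bash
python3 arc.py .88 .89
```

```text
t 14.30 q 0.869 radius 210.0 y 0.0 | F down-tangent reaction 5.45 radial -2.60 Fy 6.06 w 30.2
 ang [ 0.02  0.02 -0.03]
.88 [ 0.03 -0.    0.08]
.89 [ 0.06 -0.    0.16]
```

>>> jog_arm(
  dp=[
    [0.01,0,0.03],
    [0.02,0,0.05],
    [0.03,0,0.08],
    [0.03,0,0.08],
    [0.03,0,0.08],
  ],
  angular=[
    [0,0,0],
    [0,0,0],
    [0,0,0],
    [0,0,0],
    [0,0,0],
  ],
  claw=[25,25,25,25,25],
)

```text
t: 14.8
eef_pos: [0.5383, -0.2462, 0.1165]
tool_rot: [0.001, 0.895, 0.446, -0.001]
contact_force: [-3.9, 2.8, 3.6]
gripper_width: 0.354
```

```bash
python3 arc.py .89 .9
```

```text
t 14.80 q 0.880 radius 210.0 y 0.0 | F down-tangent reaction 3.41 radial -1.15 Fy 4.83 w 30.2
 ang [ 0.02  0.02 -0.03]
.89 [ 0.03 -0.    0.08]
.9 [ 0.06 -0.    0.16]
```

Still sliding.

>>> jog_arm(
  dp=[
    [0.01,0,0.03],
    [0.02,0,0.06],
    [0.03,0,0.09],
    [0.04,0,0.12],
    [0.05,0,0.14],
  ],
  angular=[
    [0,0,0],
    [0,0,0],
    [0,0,0],
    [0,0,0],
    [0,0,0],
  ],
  claw=[25,25,25,25,25],
)

```text
t: 15.3
eef_pos: [0.5391, -0.2451, 0.113]
tool_rot: [0.001, 0.895, 0.446, -0.0]
contact_force: [-4.4, 3.8, 4.6]
gripper_width: 0.353
```

```bash
python3 arc.py .91 .92
```

```text
t 15.30 q 0.898 radius 210.0 y 0.0 | F down-tangent reaction 4.13 radial -2.05 Fy 5.75 w 30.1
 ang [ 0.02  0.02 -0.03]
.91 [ 0.04 -0.    0.09]
.92 [ 0.07 -0.    0.17]
```

>>> jog_arm(
  dp=[
    [0.01,0,0.03],
    [0.02,0,0.06],
    [0.03,0,0.09],
    [0.04,0,0.12],
    [0.06,0,0.15],
  ],
  angular=[
    [0,0,0],
    [0,0,0],
    [0,0,0],
    [0,0,0],
    [0,0,0],
  ],
  claw=[25,25,25,25,25],
)

```text
t: 15.8
eef_pos: [0.54, -0.2439, 0.1093]
tool_rot: [0.001, 0.895, 0.446, -0.0]
contact_force: [-4.4, 3.5, 6.0]
gripper_width: 0.351
```

```bash
python3 arc.py .93 .94
```

```text
t 15.80 q 0.917 radius 210.0 y 0.0 | F down-tangent reaction 5.47 radial -2.49 Fy 5.64 w 30.0
 ang [ 0.02  0.02 -0.03]
.93 [ 0.04 -0.    0.1 ]
.94 [ 0.08 -0.    0.18]
```

>>> jog_arm(
  dp=[
    [0.01,0,0.03],
    [0.02,0,0.06],
    [0.03,0,0.08],
    [0.04,0,0.1],
    [0.05,0,0.12],
  ],
  angular=[
    [0,0,0],
    [0,0,0],
    [0,0,0],
    [0,0,0],
    [0,0,0],
  ],
  claw=[25,25,25,25,25],
)

```text
t: 16.3
eef_pos: [0.5408, -0.2429, 0.1063]
tool_rot: [0.001, 0.895, 0.446, -0.0]
contact_force: [-4.0, 3.7, 5.7]
gripper_width: 0.357
```

```bash
python3 arc.py .94 .95
```

```text
t 16.30 q 0.933 radius 210.1 y 0.0 | F down-tangent reaction 5.01 radial -2.80 Fy 5.39 w 30.5
 ang [ 0.02  0.02 -0.03]
.94 [ 0.03 -0.    0.06]
.95 [ 0.06 -0.    0.13]
```

>>> jog_arm(
  dp=[
    [0.01,0,0.03],
    [0.02,0,0.06],
    [0.03,0,0.08],
    [0.04,0,0.1],
    [0.05,0,0.12],
  ],
  angular=[
    [0,0,0],
    [0,0,0],
    [0,0,0],
    [0,0,0],
    [0,0,0],
  ],
  claw=[25,25,25,25,25],
)

```text
t: 16.8
eef_pos: [0.5416, -0.2418, 0.1033]
tool_rot: [0.001, 0.895, 0.446, -0.0]
contact_force: [-3.6, 3.0, 4.8]
gripper_width: 0.358
```

```bash
python3 arc.py .96 .97
```

```text
t 16.80 q 0.948 radius 210.1 y 0.0 | F down-tangent reaction 4.29 radial -2.22 Fy 4.65 w 30.6
 ang [ 0.02  0.02 -0.03]
.96 [ 0.04 -0.    0.09]
.97 [ 0.08 -0.    0.16]
```

```bash
python3 arc.py .8 .65 .5 .35 .2
```

```text
t 16.80 q 0.948 radius 210.1 y 0.0 | F down-tangent reaction 4.29 radial -2.22 Fy 4.65 w 30.6
 ang [ 0.02  0.02 -0.03]
.8 [-0.43  0.   -1.17]
.65 [-0.69  0.01 -2.4 ]
.5 [-0.76  0.01 -3.66]
.35 [-0.64  0.01 -4.91]
.2 [-0.34  0.01 -6.13]
```

>>> jog_arm(
  dp=[
    [-0.43,0,-1.17],
    [-0.69,0,-2.4],
    [-0.76,0,-3.66],
    [-0.64,0,-4.91],
    [-0.34,0,-6.13],
  ],
  angular=[
    [0,0,0],
    [0,0,0],
    [0,0,0],
    [0,0,0],
    [0,0,0],
  ],
  claw=[25,25,25,25,25],
)

```text
t: 17.3
eef_pos: [0.5356, -0.2495, 0.2573]
tool_rot: [0.002, 0.896, 0.445, -0.001]
contact_force: [1.5, 1.6, -3.9]
gripper_width: 0.354
```

```bash
python3 arc.py .22 .25 .28 .3 .31
```

```text
t 17.30 q 0.199 radius 211.6 y 0.2 | F down-tangent reaction -3.02 radial -3.35 Fy -0.24 w 30.2
 ang [ 0.03  0.04 -0.06]
.22 [ 0.01 -0.    0.19]
.25 [-0.06 -0.    0.43]
.28 [-0.12 -0.    0.67]
.3 [-0.16 -0.    0.84]
.31 [-0.18 -0.    0.92]
```

>>> jog_arm(
  dp=[
    [0.01,0,0.19],
    [-0.06,0,0.43],
    [-0.12,0,0.67],
    [-0.16,0,0.84],
    [-0.16,0,0.84],
  ],
  angular=[
    [0,0,0],
    [0,0,0],
    [0,0,0],
    [0,0,0],
    [0,0,0],
  ],
  claw=[25,25,25,25,25],
)

```text
t: 17.8
eef_pos: [0.5323, -0.2541, 0.2351]
tool_rot: [0.002, 0.896, 0.445, -0.002]
contact_force: [-6.6, -1.4, 1.8]
gripper_width: 0.354
```

```bash
python3 arc.py .3 .31 .32 .33 .34
```

```text
t 17.80 q 0.307 radius 211.3 y 0.0 | F down-tangent reaction 0.68 radial 5.33 Fy 4.47 w 30.2
 ang [ 0.03  0.06 -0.06]
.3 [ 0.06 -0.   -0.05]
.31 [ 0.04 -0.    0.03]
.32 [ 0.03 -0.    0.12]
.33 [ 0.01 -0.    0.2 ]
.34 [-0.   -0.    0.28]
```

>>> jog_arm(
  dp=[
    [-0.04,0,0.04],
    [-0.06,0,0.08],
    [-0.07,0,0.12],
    [-0.08,0,0.16],
    [-0.09,0,0.2],
  ],
  angular=[
    [0,0,0],
    [0,0,0],
    [0,0,0],
    [0,0,0],
    [0,0,0],
  ],
  claw=[25,25,25,25,25],
)

```text
t: 18.3
eef_pos: [0.5318, -0.2548, 0.2306]
tool_rot: [0.002, 0.895, 0.445, -0.001]
contact_force: [-6.5, 0.9, 5.9]
gripper_width: 0.353
```

```bash
python3 arc.py .34 .35 .36
```

```text
t 18.30 q 0.329 radius 211.2 y -0.0 | F down-tangent reaction 5.22 radial 4.23 Fy 5.73 w 30.1
 ang [ 0.03  0.04 -0.05]
.34 [ 0.03 -0.    0.1 ]
.35 [ 0.02 -0.    0.18]
.36 [ 0.   -0.    0.27]
```

>>> jog_arm(
  dp=[
    [-0.02,0,0.03],
    [-0.03,0,0.05],
    [-0.04,0,0.07],
    [-0.05,0,0.09],
    [-0.06,0,0.11],
  ],
  angular=[
    [0,0,0],
    [0,0,0],
    [0,0,0],
    [0,0,0],
    [0,0,0],
  ],
  claw=[25,25,25,25,25],
)

```text
t: 18.8
eef_pos: [0.5316, -0.2553, 0.2279]
tool_rot: [0.002, 0.895, 0.445, -0.0]
contact_force: [-5.3, 2.5, 4.4]
gripper_width: 0.352
```

```bash
python3 arc.py
```

```text
t 18.80 q 0.342 radius 211.2 y -0.0 | F down-tangent reaction 4.09 radial 1.92 Fy 5.71 w 30.0
 ang [ 0.03  0.03 -0.04]
```

>>> jog_arm(
  dp=[
    [-0.01,0,0.03],
    [-0.02,0,0.05],
    [-0.02,0,0.07],
    [-0.03,0,0.09],
    [-0.03,0,0.12],
  ],
  angular=[
    [0,0,0],
    [0,0,0],
    [0,0,0],
    [0,0,0],
    [0,0,0],
  ],
  claw=[25,25,25,25,25],
)

```text
t: 19.3
eef_pos: [0.5312, -0.2557, 0.2248]
tool_rot: [0.002, 0.895, 0.445, -0.0]
contact_force: [-4.8, 2.6, 4.5]
gripper_width: 0.354
```

```bash
python3 arc.py
```

```text
t 19.30 q 0.357 radius 211.2 y 0.0 | F down-tangent reaction 4.33 radial 1.49 Fy 5.40 w 30.2
 ang [ 0.03  0.02 -0.04]
```

>>> jog_arm(
  dp=[
    [-0.01,0,0.03],
    [-0.01,0,0.05],
    [-0.02,0,0.07],
    [-0.02,0,0.09],
    [-0.02,0,0.12],
  ],
  angular=[
    [0,0,0],
    [0,0,0],
    [0,0,0],
    [0,0,0],
    [0,0,0],
  ],
  claw=[25,25,25,25,25],
)

```text
t: 19.8
eef_pos: [0.531, -0.256, 0.2218]
tool_rot: [0.002, 0.895, 0.445, -0.0]
contact_force: [-5.5, 1.6, 6.0]
gripper_width: 0.352
```

```bash
python3 arc.py
```

```text
t 19.80 q 0.371 radius 211.1 y 0.0 | F down-tangent reaction 5.64 radial 2.88 Fy 5.35 w 30.0
 ang [ 0.03  0.03 -0.04]
```

>>> jog_arm(
  dp=[
    [-0.01,0,0.02],
    [-0.01,0,0.04],
    [-0.02,0,0.06],
    [-0.02,0,0.08],
    [-0.02,0,0.08],
  ],
  angular=[
    [0,0,0],
    [0,0,0],
    [0,0,0],
    [0,0,0],
    [0,0,0],
  ],
  claw=[25,25,25,25,25],
)

```text
t: 20.3
eef_pos: [0.5308, -0.2562, 0.2197]
tool_rot: [0.002, 0.895, 0.446, -0.0]
contact_force: [-4.3, 0.3, 4.0]
gripper_width: 0.355
```

```bash
python3 arc.py
```

```text
t 20.30 q 0.381 radius 211.1 y 0.0 | F down-tangent reaction 3.65 radial 2.93 Fy 3.61 w 30.3
 ang [ 0.03  0.02 -0.03]
```

>>> jog_arm(
  dp=[
    [-0.01,0,0.03],
    [-0.01,0,0.05],
    [-0.02,0,0.07],
    [-0.02,0,0.09],
    [-0.02,0,0.11],
  ],
  angular=[
    [0,0,0],
    [0,0,0],
    [0,0,0],
    [0,0,0],
    [0,0,0],
  ],
  claw=[25,25,25,25,25],
)

```text
t: 20.8
eef_pos: [0.5306, -0.2564, 0.217]
tool_rot: [0.001, 0.895, 0.446, -0.0]
contact_force: [-4.5, -0.4, 4.4]
gripper_width: 0.354
```

```bash
python3 arc.py
```

```text
t 20.80 q 0.394 radius 211.0 y 0.0 | F down-tangent reaction 4.03 radial 3.56 Fy 3.39 w 30.2
 ang [ 0.03  0.02 -0.03]
```

>>> jog_arm(
  dp=[
    [-0.02,0,0.03],
    [-0.02,0,0.05],
    [-0.03,0,0.07],
    [-0.03,0,0.09],
    [-0.03,0,0.12],
  ],
  angular=[
    [0,0,0],
    [0,0,0],
    [0,0,0],
    [0,0,0],
    [0,0,0],
  ],
  claw=[25,25,25,25,25],
)

```text
t: 21.3
eef_pos: [0.5304, -0.2567, 0.214]
tool_rot: [0.001, 0.895, 0.446, -0.0]
contact_force: [-2.6, 0.8, 4.5]
gripper_width: 0.353
```

```bash
python3 arc.py
```

```text
t 21.30 q 0.409 radius 211.0 y 0.0 | F down-tangent reaction 4.37 radial 1.39 Fy 2.55 w 30.2
 ang [ 0.03  0.02 -0.03]
```

>>> jog_arm(
  dp=[
    [-0.01,0,0.02],
    [-0.01,0,0.04],
    [-0.01,0,0.06],
    [-0.01,0,0.08],
    [-0.01,0,0.1],
  ],
  angular=[
    [0,0,0],
    [0,0,0],
    [0,0,0],
    [0,0,0],
    [0,0,0],
  ],
  claw=[25,25,25,25,25],
)

```text
t: 21.8
eef_pos: [0.5303, -0.2569, 0.2115]
tool_rot: [0.001, 0.895, 0.446, -0.0]
contact_force: [-1.8, 3.3, 4.8]
gripper_width: 0.354
```

```bash
python3 arc.py
```

```text
t 21.80 q 0.420 radius 211.0 y 0.0 | F down-tangent reaction 4.96 radial -1.06 Fy 3.45 w 30.2
 ang [ 0.03  0.02 -0.03]
```

>>> jog_arm(
  dp=[
    [0,0,0.02],
    [0,0,0.04],
    [0,0,0.06],
    [0,0,0.08],
    [0,0,0.1],
  ],
  angular=[
    [0,0,0],
    [0,0,0],
    [0,0,0],
    [0,0,0],
    [0,0,0],
  ],
  claw=[25,25,25,25,25],
)

```text
t: 22.3
eef_pos: [0.5301, -0.2571, 0.209]
tool_rot: [0.001, 0.895, 0.446, -0.0]
contact_force: [-2.4, 2.4, 4.7]
gripper_width: 0.355
```

```bash
python3 arc.py
```

```text
t 22.30 q 0.432 radius 211.0 y 0.0 | F down-tangent reaction 4.71 radial -0.05 Fy 3.37 w 30.3
 ang [ 0.03  0.02 -0.03]
```

>>> jog_arm(
  dp=[
    [0,0,0.02],
    [0,0,0.04],
    [0,0,0.06],
    [0,0,0.08],
    [0,0,0.1],
  ],
  angular=[
    [0,0,0],
    [0,0,0],
    [0,0,0],
    [0,0,0],
    [0,0,0],
  ],
  claw=[25,25,25,25,25],
)

```text
t: 22.8
eef_pos: [0.53, -0.2573, 0.2065]
tool_rot: [0.001, 0.895, 0.446, -0.0]
contact_force: [-0.9, 2.3, 3.9]
gripper_width: 0.35
```

```bash
python3 arc.py
```

```text
t 22.80 q 0.444 radius 211.0 y 0.0 | F down-tangent reaction 4.00 radial -0.97 Fy 2.11 w 29.9
 ang [ 0.03  0.02 -0.03]
```

>>> jog_arm(
  dp=[
    [0,0,0.03],
    [0,0,0.05],
    [0,0,0.07],
    [0,0,0.09],
    [0,0,0.11],
  ],
  angular=[
    [0,0,0],
    [0,0,0],
    [0,0,0],
    [0,0,0],
    [0,0,0],
  ],
  claw=[25,25,25,25,25],
)

```text
t: 23.3
eef_pos: [0.5298, -0.2574, 0.2037]
tool_rot: [0.002, 0.895, 0.446, -0.0]
contact_force: [-2.7, 1.6, 4.6]
gripper_width: 0.347
```

```bash
python3 arc.py
```

```text
t 23.30 q 0.457 radius 211.0 y 0.0 | F down-tangent reaction 4.61 radial 0.66 Fy 3.15 w 29.6
 ang [ 0.03  0.02 -0.03]
```

>>> jog_arm(
  dp=[
    [0,0,0.03],
    [0,0,0.05],
    [0,0,0.07],
    [0,0,0.09],
    [0,0,0.11],
  ],
  angular=[
    [0,0,0],
    [0,0,0],
    [0,0,0],
    [0,0,0],
    [0,0,0],
  ],
  claw=[25,25,25,25,25],
)

```text
t: 23.8
eef_pos: [0.5298, -0.2575, 0.201]
tool_rot: [0.002, 0.895, 0.446, -0.0]
contact_force: [-2.7, -0.1, 4.4]
gripper_width: 0.348
```

```bash
python3 arc.py;  python3 - <<'E'
from h import *
w=cam("wrist")[0]; cv2.imwrite("pics/r2w.png",w)
o=[cam("scene")[0][130:250,180:312],cam("side")[0][150:270,220:352]]
cv2.imwrite("pics/r2.png",cv2.resize(np.hstack(o),(800,364),interpolation=cv2.INTER_CUBIC))
E
```

```text
t 23.80 q 0.470 radius 210.9 y 0.0 | F down-tangent reaction 4.35 radial 1.95 Fy 2.11 w 29.8
 ang [ 0.03  0.02 -0.03]
```

View pics/r2w.png

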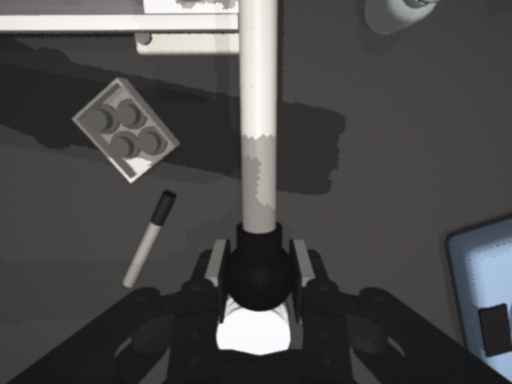

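View pics/r2.png

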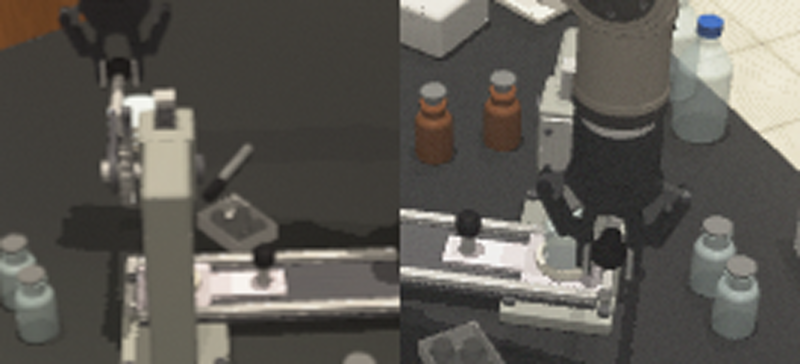

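>>> jog_arm(
  dp=[
    [0,0,0.03],
    [0,0,0.06],
    [0,0,0.09],
    [0,0,0.12],
    [0,0,0.14],
  ],
  angular=[
    [0,0,0],
    [0,0,0],
    [0,0,0],
    [0,0,0],
    [0,0,0],
  ],
  claw=[25,25,25,25,25],
)

```text
t: 24.45
eef_pos: [0.5298, -0.2575, 0.1974]
tool_rot: [0.002, 0.895, 0.446, -0.0]
contact_force: [-4.1, -1.3, 3.9]
gripper_width: 0.356
```

```bash
python3 arc.py
```

```text
t 24.45 q 0.487 radius 210.8 y 0.0 | F down-tangent reaction 3.76 radial 3.64 Fy 2.47 w 30.4
 ang [ 0.03  0.03 -0.03]
```

>>> jog_arm(
  dp=[
    [-0.01,0,0.03],
    [-0.01,0,0.06],
    [-0.01,0,0.09],
    [-0.01,0,0.12],
    [-0.01,0,0.14],
  ],
  angular=[
    [0,0,0],
    [0,0,0],
    [0,0,0],
    [0,0,0],
    [0,0,0],
  ],
  claw=[25,25,25,25,25],
)

```text
t: 24.95
eef_pos: [0.5298, -0.2575, 0.1939]
tool_rot: [0.001, 0.895, 0.446, -0.0]
contact_force: [-4.1, -2.6, 4.0]
gripper_width: 0.347
```

```bash
python3 arc.py
```

```text
t 24.95 q 0.504 radius 210.7 y 0.1 | F down-tangent reaction 3.93 radial 4.58 Fy 1.74 w 29.6
 ang [ 0.03  0.02 -0.03]
```

>>> jog_arm(
  dp=[
    [-0.02,0,0.03],
    [-0.04,0,0.06],
    [-0.04,0,0.09],
    [-0.04,0,0.12],
    [-0.04,0,0.14],
  ],
  angular=[
    [0,0,0],
    [0,0,0],
    [0,0,0],
    [0,0,0],
    [0,0,0],
  ],
  claw=[25,25,25,25,25],
)

```text
t: 25.45
eef_pos: [0.5298, -0.2575, 0.1904]
tool_rot: [0.001, 0.895, 0.446, 0.0]
contact_force: [-1.8, 1.4, 5.2]
gripper_width: 0.354
```

```bash
python3 arc.py
```

```text
t 25.45 q 0.520 radius 210.7 y 0.0 | F down-tangent reaction 5.20 radial -0.04 Fy 2.24 w 30.2
 ang [ 0.02  0.01 -0.02]
```

>>> jog_arm(
  dp=[
    [0,0,0.03],
    [0,0,0.06],
    [0,0,0.09],
    [0,0,0.11],
    [0,0,0.13],
  ],
  angular=[
    [0,0,0],
    [0,0,0],
    [0,0,0],
    [0,0,0],
    [0,0,0],
  ],
  claw=[25,25,25,25,25],
)

```text
t: 25.95
eef_pos: [0.5297, -0.2576, 0.1872]
tool_rot: [0.001, 0.895, 0.446, 0.0]
contact_force: [0.7, 4.9, 3.8]
gripper_width: 0.353
```

```bash
python3 arc.py
```

```text
t 25.95 q 0.536 radius 210.8 y 0.0 | F down-tangent reaction 3.74 radial -4.40 Fy 2.42 w 30.2
 ang [ 0.02  0.01 -0.02]
```

>>> jog_arm(
  dp=[
    [0.03,0,0.03],
    [0.05,0,0.06],
    [0.06,0,0.09],
    [0.06,0,0.12],
    [0.06,0,0.14],
  ],
  angular=[
    [0,0,0],
    [0,0,0],
    [0,0,0],
    [0,0,0],
    [0,0,0],
  ],
  claw=[25,25,25,25,25],
)

```text
t: 26.45
eef_pos: [0.5298, -0.2575, 0.1837]
tool_rot: [0.002, 0.895, 0.445, -0.001]
contact_force: [-2.9, 2.2, 4.5]
gripper_width: 0.357
```

```bash
python3 arc.py
```

```text
t 26.45 q 0.552 radius 210.8 y 0.0 | F down-tangent reaction 4.45 radial -0.14 Fy 3.62 w 30.5
 ang [ 0.03  0.03 -0.04]
```

>>> jog_arm(
  dp=[
    [0,0,0.03],
    [0,0,0.06],
    [0.01,0,0.09],
    [0.01,0,0.12],
    [0.01,0,0.14],
  ],
  angular=[
    [0,0,0],
    [0,0,0],
    [0,0,0],
    [0,0,0],
    [0,0,0],
  ],
  claw=[25,25,25,25,25],
)

```text
t: 26.95
eef_pos: [0.5299, -0.2573, 0.1802]
tool_rot: [0.002, 0.895, 0.445, -0.001]
contact_force: [-4.6, -0.8, 4.4]
gripper_width: 0.353
```

```bash
python3 arc.py
```

```text
t 26.95 q 0.569 radius 210.7 y 0.0 | F down-tangent reaction 4.54 radial 3.15 Fy 3.17 w 30.1
 ang [ 0.03  0.03 -0.04]
```

>>> jog_arm(
  dp=[
    [-0.01,0,0.03],
    [-0.02,0,0.06],
    [-0.02,0,0.09],
    [-0.02,0,0.12],
    [-0.02,0,0.14],
  ],
  angular=[
    [0,0,0],
    [0,0,0],
    [0,0,0],
    [0,0,0],
    [0,0,0],
  ],
  claw=[25,25,25,25,25],
)

```text
t: 27.45
eef_pos: [0.5301, -0.2571, 0.1766]
tool_rot: [0.001, 0.895, 0.446, -0.0]
contact_force: [-4.2, -0.0, 4.0]
gripper_width: 0.353
```

```bash
python3 arc.py
```

```text
t 27.45 q 0.586 radius 210.7 y 0.1 | F down-tangent reaction 4.15 radial 2.29 Fy 3.36 w 30.2
 ang [ 0.02  0.02 -0.03]
```

>>> jog_arm(
  dp=[
    [0,0,0.03],
    [0,0,0.06],
    [0,0,0.09],
    [0,0,0.12],
    [0,0,0.14],
  ],
  angular=[
    [0,0,0],
    [0,0,0],
    [0,0,0],
    [0,0,0],
    [0,0,0],
  ],
  claw=[25,25,25,25,25],
)

```text
t: 27.95
eef_pos: [0.5302, -0.2569, 0.1732]
tool_rot: [0.001, 0.895, 0.446, -0.0]
contact_force: [-2.5, 2.9, 4.2]
gripper_width: 0.354
```

```bash
python3 arc.py
```

```text
t 27.95 q 0.602 radius 210.7 y 0.0 | F down-tangent reaction 4.15 radial -1.17 Fy 3.71 w 30.2
 ang [ 0.02  0.01 -0.03]
```

>>> jog_arm(
  dp=[
    [0.01,0,0.03],
    [0.02,0,0.06],
    [0.02,0,0.09],
    [0.02,0,0.12],
    [0.03,0,0.14],
  ],
  angular=[
    [0,0,0],
    [0,0,0],
    [0,0,0],
    [0,0,0],
    [0,0,0],
  ],
  claw=[25,25,25,25,25],
)

```text
t: 28.45
eef_pos: [0.5305, -0.2566, 0.1697]
tool_rot: [0.001, 0.895, 0.446, -0.0]
contact_force: [-2.7, 1.5, 4.1]
gripper_width: 0.355
```

```bash
python3 arc.py
```

```text
t 28.45 q 0.619 radius 210.6 y 0.0 | F down-tangent reaction 4.10 radial -0.00 Fy 3.05 w 30.3
 ang [ 0.02  0.02 -0.03]
```

>>> jog_arm(
  dp=[
    [0.01,0,0.03],
    [0.02,0,0.06],
    [0.02,0,0.09],
    [0.02,0,0.12],
    [0.02,0,0.14],
  ],
  angular=[
    [0,0,0],
    [0,0,0],
    [0,0,0],
    [0,0,0],
    [0,0,0],
  ],
  claw=[25,25,25,25,25],
)

```text
t: 28.95
eef_pos: [0.5307, -0.2563, 0.1661]
tool_rot: [0.001, 0.895, 0.446, -0.0]
contact_force: [-3.4, 1.0, 4.0]
gripper_width: 0.351
```

```bash
python3 arc.py
```

```text
t 28.95 q 0.636 radius 210.6 y 0.0 | F down-tangent reaction 4.11 radial 0.75 Fy 3.32 w 29.9
 ang [ 0.02  0.02 -0.03]
```

>>> jog_arm(
  dp=[
    [0.01,0,0.03],
    [0.01,0,0.06],
    [0.02,0,0.09],
    [0.02,0,0.12],
    [0.02,0,0.14],
  ],
  angular=[
    [0,0,0],
    [0,0,0],
    [0,0,0],
    [0,0,0],
    [0,0,0],
  ],
  claw=[25,25,25,25,25],
)

```text
t: 29.45
eef_pos: [0.531, -0.2559, 0.1627]
tool_rot: [0.001, 0.895, 0.446, -0.0]
contact_force: [-3.7, 1.1, 4.8]
gripper_width: 0.353
```

```bash
python3 arc.py
```

```text
t 29.45 q 0.653 radius 210.5 y 0.0 | F down-tangent reaction 4.91 radial 0.73 Fy 3.63 w 30.2
 ang [ 0.02  0.02 -0.03]
```

>>> jog_arm(
  dp=[
    [0.01,0,0.03],
    [0.01,0,0.06],
    [0.02,0,0.08],
    [0.02,0,0.1],
    [0.02,0,0.12],
  ],
  angular=[
    [0,0,0],
    [0,0,0],
    [0,0,0],
    [0,0,0],
    [0,0,0],
  ],
  claw=[25,25,25,25,25],
)

```text
t: 29.95
eef_pos: [0.5314, -0.2555, 0.1596]
tool_rot: [0.001, 0.895, 0.446, -0.0]
contact_force: [-3.9, 0.9, 3.8]
gripper_width: 0.358
```

```bash
python3 arc.py
```

```text
t 29.95 q 0.667 radius 210.4 y 0.0 | F down-tangent reaction 3.96 radial 1.04 Fy 3.69 w 30.6
 ang [ 0.02  0.02 -0.03]
```

>>> jog_arm(
  dp=[
    [0.01,0,0.03],
    [0.01,0,0.06],
    [0.02,0,0.09],
    [0.02,0,0.12],
    [0.03,0,0.14],
  ],
  angular=[
    [0,0,0],
    [0,0,0],
    [0,0,0],
    [0,0,0],
    [0,0,0],
  ],
  claw=[25,25,25,25,25],
)

```text
t: 30.45
eef_pos: [0.5317, -0.255, 0.1562]
tool_rot: [0.001, 0.895, 0.446, -0.0]
contact_force: [-5.5, -0.2, 5.5]
gripper_width: 0.353
```

```bash
python3 arc.py
```

```text
t 30.45 q 0.684 radius 210.4 y 0.0 | F down-tangent reaction 6.03 radial 2.46 Fy 4.28 w 30.2
 ang [ 0.02  0.02 -0.03]
```

>>> jog_arm(
  dp=[
    [0,0,0.02],
    [0,0,0.04],
    [0,0,0.05],
    [0,0,0.05],
    [0,0,0.05],
  ],
  angular=[
    [0,0,0],
    [0,0,0],
    [0,0,0],
    [0,0,0],
    [0,0,0],
  ],
  claw=[25,25,25,25,25],
)

```text
t: 30.95
eef_pos: [0.5318, -0.2548, 0.155]
tool_rot: [0.001, 0.895, 0.446, -0.0]
contact_force: [-4.7, 1.5, 5.5]
gripper_width: 0.354
```

```bash
python3 arc.py
```

```text
t 30.95 q 0.690 radius 210.4 y 0.0 | F down-tangent reaction 5.65 radial 0.63 Fy 4.67 w 30.3
 ang [ 0.02  0.02 -0.03]
```

>>> jog_arm(
  dp=[
    [0.01,0,0.02],
    [0.01,0,0.04],
    [0.01,0,0.05],
    [0.01,0,0.05],
    [0.01,0,0.05],
  ],
  angular=[
    [0,0,0],
    [0,0,0],
    [0,0,0],
    [0,0,0],
    [0,0,0],
  ],
  claw=[25,25,25,25,25],
)

```text
t: 31.45
eef_pos: [0.532, -0.2546, 0.1537]
tool_rot: [0.001, 0.895, 0.446, -0.0]
contact_force: [-4.5, 1.5, 5.3]
gripper_width: 0.356
```

```bash
python3 arc.py
```

```text
t 31.45 q 0.696 radius 210.3 y -0.0 | F down-tangent reaction 5.44 radial 0.56 Fy 4.47 w 30.4
 ang [ 0.02  0.02 -0.03]
```

>>> jog_arm(
  dp=[
    [0.01,0,0.03],
    [0.01,0,0.06],
    [0.02,0,0.08],
    [0.02,0,0.08],
    [0.02,0,0.08],
  ],
  angular=[
    [0,0,0],
    [0,0,0],
    [0,0,0],
    [0,0,0],
    [0,0,0],
  ],
  claw=[25,25,25,25,25],
)

```text
t: 31.95
eef_pos: [0.5323, -0.2543, 0.1517]
tool_rot: [0.001, 0.895, 0.446, -0.0]
contact_force: [-5.7, 0.9, 6.1]
gripper_width: 0.352
```

```bash
python3 arc.py
```

```text
t 31.95 q 0.705 radius 210.2 y 0.0 | F down-tangent reaction 6.46 radial 1.55 Fy 5.13 w 30.1
 ang [ 0.02  0.02 -0.03]
```

>>> jog_arm(
  dp=[
    [0.01,0,0.02],
    [0.01,0,0.04],
    [0.01,0,0.05],
    [0.01,0,0.05],
    [0.01,0,0.05],
  ],
  angular=[
    [0,0,0],
    [0,0,0],
    [0,0,0],
    [0,0,0],
    [0,0,0],
  ],
  claw=[25,25,25,25,25],
)

```text
t: 32.45
eef_pos: [0.5324, -0.2541, 0.1506]
tool_rot: [0.001, 0.895, 0.446, -0.0]
contact_force: [-4.5, -0.2, 6.2]
gripper_width: 0.348
```

```bash
python3 arc.py
```

```text
t 32.45 q 0.711 radius 210.3 y 0.0 | F down-tangent reaction 6.60 radial 1.62 Fy 3.46 w 29.7
 ang [ 0.02  0.02 -0.03]
```

Run:
```python
from arc import *
for i in range(6):
    read_camera("wrist"); qnow()
```

```text
t 32.50 q 0.711 radius 210.3 y 0.0 | F down-tangent reaction 6.18 radial 1.01 Fy 3.85 w 29.9
 ang [ 0.02  0.02 -0.03]
t 32.55 q 0.711 radius 210.3 y 0.0 | F down-tangent reaction 6.11 radial 1.66 Fy 3.81 w 30.4
 ang [ 0.02  0.02 -0.03]
t 32.60 q 0.711 radius 210.3 y 0.0 | F down-tangent reaction 7.03 radial 1.24 Fy 3.99 w 30.0
 ang [ 0.02  0.02 -0.03]
t 32.65 q 0.711 radius 210.3 y 0.0 | F down-tangent reaction 6.97 radial 1.52 Fy 3.96 w 30.3
 ang [ 0.02  0.02 -0.03]
t 32.70 q 0.711 radius 210.2 y 0.0 | F down-tangent reaction 5.81 radial 1.61 Fy 3.69 w 30.2
 ang [ 0.02  0.02 -0.03]
t 32.75 q 0.711 radius 210.2 y 0.0 | F down-tangent reaction 6.08 radial 0.94 Fy 3.83 w 30.0
 ang [ 0.02  0.02 -0.03]
```

>>> jog_arm(
  dp=[
    [0.01,0,0.02],
    [0.01,0,0.03],
    [0.01,0,0.04],
    [0.01,0,0.04],
    [0.01,0,0.04],
  ],
  angular=[
    [0,0,0],
    [0,0,0],
    [0,0,0],
    [0,0,0],
    [0,0,0],
  ],
  claw=[25,25,25,25,25],
)

```text
t: 33.25
eef_pos: [0.5325, -0.254, 0.1496]
tool_rot: [0.001, 0.895, 0.446, -0.0]
contact_force: [-5.6, 0.7, 6.7]
gripper_width: 0.353
```

Run:
```python
from arc import *
for i in range(6):
    read_camera("wrist"); qnow()
```

```text
t 33.30 q 0.716 radius 210.3 y 0.0 | F down-tangent reaction 7.59 radial 0.54 Fy 4.31 w 30.3
 ang [ 0.02  0.02 -0.03]
t 33.35 q 0.716 radius 210.3 y 0.0 | F down-tangent reaction 5.51 radial 1.26 Fy 4.98 w 30.3
 ang [ 0.02  0.02 -0.03]
t 33.40 q 0.716 radius 210.3 y -0.0 | F down-tangent reaction 6.48 radial 0.79 Fy 4.85 w 30.3
 ang [ 0.02  0.02 -0.03]
t 33.45 q 0.716 radius 210.2 y -0.0 | F down-tangent reaction 6.43 radial 2.00 Fy 5.08 w 29.9
 ang [ 0.02  0.02 -0.03]
t 33.50 q 0.716 radius 210.3 y 0.0 | F down-tangent reaction 6.36 radial 1.10 Fy 4.53 w 30.4
 ang [ 0.02  0.02 -0.03]
t 33.55 q 0.716 radius 210.3 y -0.0 | F down-tangent reaction 5.93 radial 2.19 Fy 4.20 w 30.4
 ang [ 0.02  0.02 -0.03]
```

>>> jog_arm(
  dp=[
    [0.01,0,0.02],
    [0.01,0,0.04],
    [0.02,0,0.06],
    [0.02,0,0.06],
    [0.02,0,0.06],
  ],
  angular=[
    [0,0,0],
    [0,0,0],
    [0,0,0],
    [0,0,0],
    [0,0,0],
  ],
  claw=[25,25,25,25,25],
)

```text
t: 34.05
eef_pos: [0.5327, -0.2537, 0.1481]
tool_rot: [0.001, 0.895, 0.446, -0.0]
contact_force: [-5.8, 0.2, 5.6]
gripper_width: 0.354
```

Run:
```python
from arc import *
for i in range(4):
    read_camera("wrist"); qnow()
```

```text
t 34.10 q 0.723 radius 210.2 y 0.0 | F down-tangent reaction 5.00 radial 1.97 Fy 4.87 w 30.2
 ang [ 0.02  0.02 -0.04]
t 34.15 q 0.723 radius 210.2 y -0.0 | F down-tangent reaction 6.77 radial 1.47 Fy 4.78 w 30.3
 ang [ 0.02  0.02 -0.04]
t 34.20 q 0.723 radius 210.3 y 0.0 | F down-tangent reaction 6.38 radial 2.03 Fy 4.95 w 30.4
 ang [ 0.02  0.02 -0.04]
t 34.25 q 0.723 radius 210.2 y 0.0 | F down-tangent reaction 6.03 radial 1.40 Fy 5.26 w 29.9
 ang [ 0.02  0.02 -0.04]
```

Run:
```python
from h import *
w=cam("wrist")[0]; a=cv2.imread("pics/r2w.png"); b=cv2.imread("pics/l4w.png")
c=[x[190:330,180:340] for x in(b,a,w)]
cv2.imwrite("pics/cmp.png",cv2.convertScaleAbs(cv2.resize(np.hstack(c),(795,232),interpolation=cv2.INTER_CUBIC),alpha=1.8,beta=10))
```

```text
(no output)
```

View pics/cmp.png

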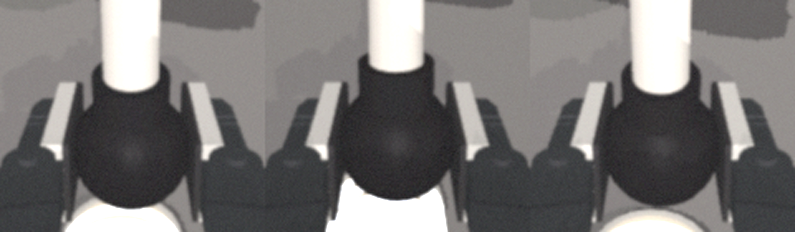

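Run:
```python
from m import *
o=[]
for n,C in(("scene",S),("side",D)):
    p=cam(n)[0]; u=proj(*C,bp(.723)); print(n,u,proj(*C,bp(.68)))
    u0=np.round(u).astype(int); c=p[u0[1]-16:u0[1]+16,u0[0]-16:u0[0]+16]
    c=cv2.resize(c,None,fx=12,fy=12,interpolation=cv2.INTER_CUBIC); c=cv2.convertScaleAbs(c,alpha=1.8,beta=15)
    for q,col in((.723,(0,0,255)),(.68,(0,255,0))):
        w=((proj(*C,bp(q))-u0+16.5)*12).astype(int); cv2.drawMarker(c,tuple(int(x) for x in w),col,0,16,1)
    o.append(c)
cv2.imwrite("pics/bb.png",np.hstack(o))
```

```text
scene [219.32970875 165.12463088] [219.18732351 162.85090256]
side [287.20794316 245.05715639] [287.31318682 243.10966722]
```

View pics/bb.png

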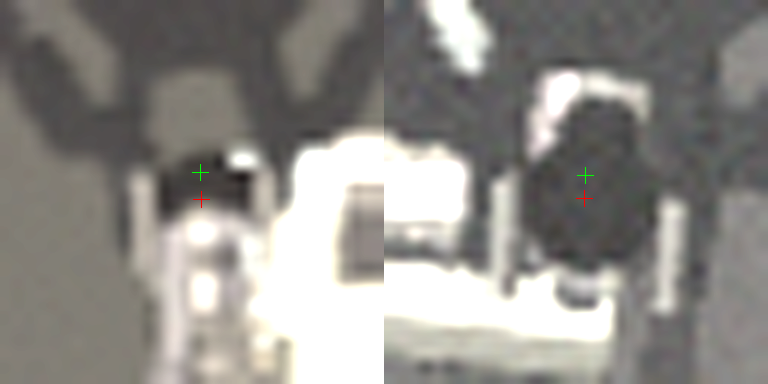

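>>> jog_arm(
  dp=[
    [0.01,0,0.02],
    [0.01,0,0.04],
    [0.02,0,0.06],
    [0.02,0,0.07],
    [0.02,0,0.07],
  ],
  angular=[
    [0,0,0],
    [0,0,0],
    [0,0,0],
    [0,0,0],
    [0,0,0],
  ],
  claw=[25,25,25,25,25],
)

```text
t: 34.9
eef_pos: [0.533, -0.2533, 0.1464]
tool_rot: [0.001, 0.895, 0.446, -0.0]
contact_force: [-6.6, 0.5, 6.0]
gripper_width: 0.355
```

```bash
cat > rd.py <<'E'
from arc import *
import io,contextlib
fs=[];o=None
for i in range(4):
    read_camera("wrist"); o=get_obs(); p=Rz.T@(o["eef_pos"]-piv)*1000; r=np.array([p[0],p[2]])-OFF; ph=np.arctan2(r[1],-r[0]); F=Rz.T@o["contact_force"]
    fs.append([F[0]*np.sin(ph)+F[2]*np.cos(ph),-F[0]*np.cos(ph)+F[2]*np.sin(ph),F[1],*(Rz.T@o["torque"])])
print("t",o["t"],"q %.4f r %.1f"%(.52-ph,np.hypot(*r)),"Ft,Fr,Fy,M",np.mean(fs,0).round(2),"Ft all",np.array(fs)[:,0].round(1))
E
python3 rd.py
```

```text
t 35.1 q 0.7315 r 210.2 Ft,Fr,Fy,M [7.16 1.7  5.01 1.   0.42 0.03] Ft all [7.6 7.2 6.6 7.3]
```

>>> jog_arm(
  dp=[
    [0.01,0,0.02],
    [0.01,0,0.03],
    [0.01,0,0.04],
    [0.01,0,0.04],
    [0.01,0,0.04],
  ],
  angular=[
    [0,0,0],
    [0,0,0],
    [0,0,0],
    [0,0,0],
    [0,0,0],
  ],
  claw=[25,25,25,25,25],
)

```text
t: 35.6
eef_pos: [0.5331, -0.2532, 0.1454]
tool_rot: [0.001, 0.895, 0.446, -0.0]
contact_force: [-5.5, 0.7, 7.4]
gripper_width: 0.356
```

```bash
python3 rd.py
```

```text
t 35.8 q 0.7363 r 210.2 Ft,Fr,Fy,M [7.57 1.72 4.68 1.02 0.43 0.03] Ft all [7.1 8.4 7.4 7.4]
```

>>> jog_arm(
  dp=[
    [0.01,0,0.02],
    [0.01,0,0.03],
    [0.01,0,0.04],
    [0.01,0,0.04],
    [0.01,0,0.04],
  ],
  angular=[
    [0,0,0],
    [0,0,0],
    [0,0,0],
    [0,0,0],
    [0,0,0],
  ],
  claw=[25,25,25,25,25],
)

```text
t: 36.3
eef_pos: [0.5332, -0.253, 0.1444]
tool_rot: [0.001, 0.895, 0.446, -0.0]
contact_force: [-5.8, 0.3, 7.2]
gripper_width: 0.349
```

```bash
python3 rd.py
python3 - <<'E'
from m import *
p,K,R,t=cam("wrist"); u=proj(K,R,t,bp(.74)); print(u)
g=cv2.cvtColor(p,cv2.COLOR_BGR2GRAY)
print([int(x) for x in g[260:330:3,262]]); print([int(x) for x in g[270,200:325:4]])
E
```

```text
t 36.5 q 0.7410 r 210.1 Ft,Fr,Fy,M [7.5  1.5  5.1  1.08 0.46 0.05] Ft all [7.4 7.4 7.3 7.8]
[260.4349842  279.98632909]
[20, 23, 25, 23, 25, 32, 33, 32, 28, 27, 27, 23, 24, 18, 23, 20, 17, 19, 48, 70, 98, 120, 139, 229]
[29, 32, 109, 113, 111, 33, 20, 16, 20, 23, 23, 24, 24, 23, 23, 23, 23, 21, 24, 22, 21, 22, 19, 20, 26, 73, 112, 110, 90, 29, 30, 34]
```

Run:
```python
from m import *
p,K,R,t=cam("wrist"); cv2.imwrite("pics/r3w.png",p)
for f in("l3w","l4w","r2w","r3w"):
    g=cv2.cvtColor(cv2.imread(f"pics/{f}.png"),cv2.COLOR_BGR2GRAY).astype(float)
    c=g[285:330,250:275].mean(1); i=np.argmax(c>45); 
    r=g[262:282,205:320].mean(0); 
    # ball edges: dark stretch in middle, between gap brighter columns
    print(f,"bottom row",285+i, [int(x) for x in r[15:50:2]],[int(x) for x in r[75:110:2]])
# sensitivity: ball 5 mm higher relative to camera
b=bp(.74); print(proj(K,R,t,b),proj(K,R,t,b+np.array([0,0,.005])))
```

```text
l3w bottom row 313 [40, 23, 20, 18, 18, 18, 18, 19, 20, 20, 20, 21, 22, 22, 22, 23, 24, 25] [21, 21, 20, 20, 18, 17, 18, 19, 22, 33, 64, 102, 113, 111, 104, 93, 70, 43]
l4w bottom row 315 [42, 24, 21, 18, 19, 19, 19, 20, 20, 20, 22, 22, 23, 22, 23, 24, 24, 25] [22, 21, 21, 19, 19, 19, 18, 21, 22, 33, 65, 104, 114, 113, 108, 98, 72, 44]
r2w bottom row 309 [41, 24, 20, 17, 18, 18, 18, 19, 19, 20, 20, 21, 21, 21, 23, 23, 24, 25] [20, 21, 20, 18, 18, 18, 17, 19, 22, 33, 64, 101, 110, 107, 101, 92, 67, 41]
r3w bottom row 314 [43, 24, 22, 18, 19, 20, 21, 21, 21, 22, 22, 22, 23, 22, 24, 25, 25, 27] [22, 21, 21, 20, 20, 20, 19, 20, 23, 36, 68, 107, 116, 113, 108, 98, 72, 44]
[260.43502139 279.98678699] [260.46787574 286.69522706]
```

>>> jog_arm(
  dp=[
    [0,0,0],
    [0,0,0],
    [0,0,0],
    [0,0,0.0],
    [0,0,0.0],
  ],
  angular=[
    [0,0,0],
    [0,0,0],
    [0,0,0],
    [0,0,0],
    [0,0,0],
  ],
  claw=[20,20,20,20,20],
  grip_force=80,
)

```text
t: 37.1
eef_pos: [0.5332, -0.253, 0.1445]
tool_rot: [0.001, 0.895, 0.446, -0.0]
contact_force: [-6.4, 0.3, 7.1]
gripper_width: 0.341
```

```bash
python3 rd.py
```

```text
t 37.3 q 0.7409 r 210.1 Ft,Fr,Fy,M [7.86 2.02 5.16 1.08 0.26 0.1 ] Ft all [8.3 8.  7.1 8. ]
```

>>> jog_arm(
  dp=[
    [0,0,0.01],
    [0,0,0.02],
    [0.01,0,0.03],
    [0.01,0,0.03],
    [0.01,0,0.03],
  ],
  angular=[
    [0,0,0],
    [0,0,0],
    [0,0,0],
    [0,0,0],
    [0,0,0],
  ],
  claw=[20,20,20,20,20],
)

```text
t: 37.8
eef_pos: [0.5333, -0.2529, 0.1439]
tool_rot: [0.001, 0.895, 0.445, -0.0]
contact_force: [-6.7, -0.2, 9.3]
gripper_width: 0.337
```

```bash
python3 rd.py
```

```text
t 38.0 q 0.7440 r 210.1 Ft,Fr,Fy,M [9.83 1.76 5.32 1.18 0.31 0.11] Ft all [10.3  9.3  9.7 10. ]
```

```bash
python3 arc.py .6 .46 .32 .18 .05
```

```text
t 38.00 q 0.744 radius 210.1 y 0.0 | F down-tangent reaction 9.98 radial 1.34 Fy 5.17 w 28.9
 ang [ 0.02  0.02 -0.04]
.6 [-0.18  0.   -1.2 ]
.46 [-0.19  0.01 -2.37]
.32 [-0.04  0.01 -3.54]
.18 [ 0.27  0.01 -4.67]
.05 [ 0.7   0.01 -5.67]
```

>>> jog_arm(
  dp=[
    [-0.18,0,-1.2],
    [-0.19,0,-2.37],
    [-0.04,0,-3.54],
    [0.27,0,-4.67],
    [0.7,0,-5.67],
  ],
  angular=[
    [0,0,0],
    [0,0,0],
    [0,0,0],
    [0,0,0],
    [0,0,0],
  ],
  claw=[22,22,22,22,22],
  grip_force=40,
)

```text
t: 38.5
eef_pos: [0.5444, -0.2377, 0.2856]
tool_rot: [0.001, 0.895, 0.445, -0.0]
contact_force: [3.6, 0.6, -6.6]
gripper_width: 0.338
```

```bash
python3 arc.py .03 .01 -.01
```

```text
t 38.50 q 0.048 radius 208.9 y 0.2 | F down-tangent reaction -4.69 radial -5.36 Fy -2.50 w 28.8
 ang [ 0.03  0.02 -0.04]
.03 [ 0.03  0.   -0.15]
.01 [ 0.11  0.   -0.3 ]
-.01 [ 0.19  0.   -0.44]
```

>>> jog_arm(
  dp=[
    [0.05,0,-0.15],
    [0.14,0,-0.3],
    [0.16,0,-0.38],
    [0.16,0,-0.38],
    [0.16,0,-0.38],
  ],
  angular=[
    [0,0,0],
    [0,0,0],
    [0,0,0],
    [0,0,0],
    [0,0,0],
  ],
  claw=[22,22,22,22,22],
)

```text
t: 39.0
eef_pos: [0.5474, -0.2339, 0.2941]
tool_rot: [0.001, 0.895, 0.446, 0.0]
contact_force: [3.4, 3.9, -6.8]
gripper_width: 0.337
```

```bash
python3 rd.py
python3 - <<'E'
from h import *
o=[cam("scene")[0][100:250,170:335],cam("side")[0][120:270,210:375]]
cv2.imwrite("pics/u1.png",cv2.resize(np.hstack(o),(800,364),interpolation=cv2.INTER_CUBIC))
E
```

```text
t 39.2 q 0.0011 r 208.9 Ft,Fr,Fy,M [-3.24 -7.91 -0.64 -0.51 -0.71  0.37] Ft all [-3.5 -3.4 -2.8 -3.2]
```

View pics/u1.png

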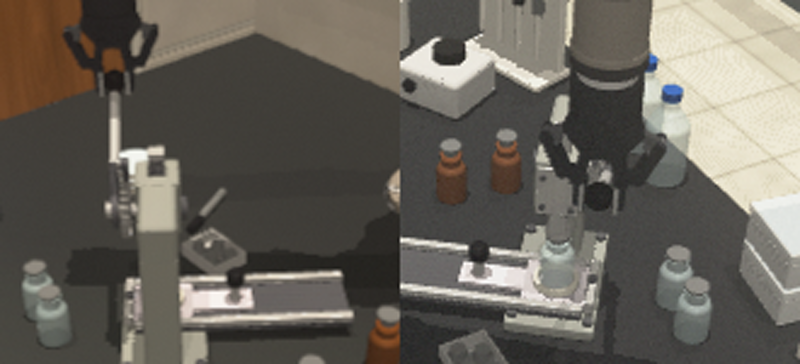

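>>> jog_arm(
  dp=[
    [0,0,0],
    [0,0,0],
    [0,0,0],
    [0,0,0],
    [0,0,0],
  ],
  angular=[
    [0,0,0],
    [0,0,0],
    [0,0,0],
    [0,0,0],
    [0,0,0],
  ],
  claw=[60,75,75,75,75],
)

```text
t: 39.8
eef_pos: [0.5464, -0.2353, 0.2949]
tool_rot: [0.002, 0.895, 0.445, -0.0]
contact_force: [-0.1, 0.3, -0.6]
gripper_width: 0.874
```

>>> jog_arm(
  dp=[
    [0,0,-0.8],
    [0,0,-2.0],
    [0,0,-3.5],
    [0,0,-5.0],
    [0,0,-5.0],
  ],
  angular=[
    [0,0,0],
    [0,0,0],
    [0,0,0],
    [0,0,0],
    [0,0,0],
  ],
  claw=[75,75,75,75,75],
)

```text
t: 40.3
eef_pos: [0.5478, -0.2365, 0.4248]
tool_rot: [0.004, 0.895, 0.445, 0.002]
contact_force: [0.6, -1.1, 0.8]
gripper_width: 0.877
```

Run:
```python
from m import *
o=get_obs(); print(o["t"],o["contact_force"],o["eef_pos"])
s=cam("scene")[0]; d=cam("side")[0]
for n,C,p in(("scene",S,s),("side",D,d)): print(n,"ball top stop",proj(*C,bp(0)),"stopper home",proj(*C,pt(-25,58,-94)),"ball q.1",proj(*C,bp(.1)))
c=[s[110:200,180:260],d[170:260,245:325]]
cv2.imwrite("pics/f1.png",cv2.convertScaleAbs(cv2.resize(np.hstack(c),(800,450),interpolation=cv2.INTER_CUBIC),alpha=1.4,beta=10))
```

```text
40.3 [ 0.57809439 -1.11660296  0.75044123] [ 0.54780036 -0.23654283  0.42478838]
scene ball top stop [216.25784322 131.93688329] stopper home [235.41149872 204.49767771] ball q.1 [216.75711661 135.65824814]
side ball top stop [291.19008011 198.02372461] stopper home [274.4100404  215.51133696] ball q.1 [290.39328841 205.85574355]
```

View pics/f1.png

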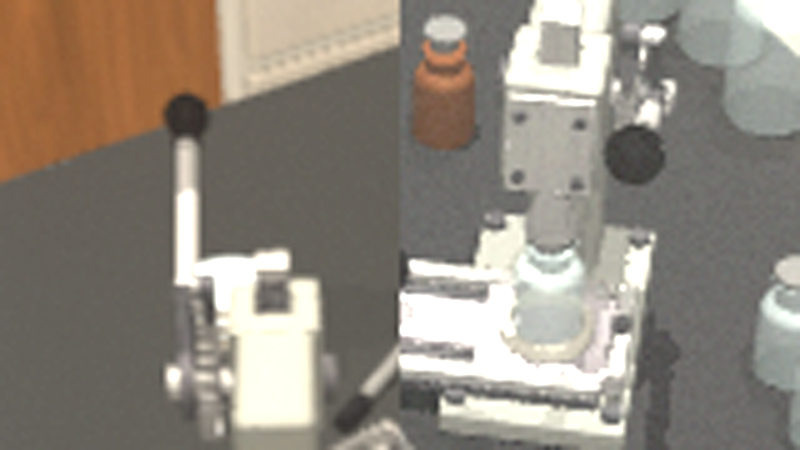

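```bash
python3 -c "
from station import *
print(hand_in())"
```

```text
the job is handed in; nothing more can be done
None
```

I pushed the bottle slide in to its stop, pressed the stopper in with three lever strokes, raised the lever to its top stop and let go. I handed the job in at about 40 s. No verdict was reported.

**Slide:** It stopped solid under about 24 N of push. The knob was within about 1 pixel of its expected end position in both pictures, slightly off in one and exact in the other.

**Pressing:** The lever force was about 1.5 N while the ram moved freely and about 4.3 N while the stopper slid in. At the end it rose from 7.8 to 9.8 N over the last 0.65 mm, so I stopped there. That is a little above the 6–9 N band and below the 13 N that cracks the glass. I estimate it as about 130 N on the stopper.

**At hand-in:** The lever was at about 0.03–0.04 rad, read from two pictures. The bottle stood upright under the ram, the gripper was open and about 0.12 m above the ball, and the tray and sealed bottles in view looked undisturbed.

**What disagreed:**
- **Starting angle:** the lever began at about 0.17 rad, not parked at 0.
- **Lost notch:** the second stroke seems to have caught one notch lower than planned. The ram travel only adds up that way, at about 25.4 mm, which puts the stopper within 0.1 mm of the lowest home height for these bottles.
- **Grip slip:** near the end the gripper crept on the ball at 30 N of grip, which hid the rise in force. I raised the grip to 80 N and the solid end then showed clearly.
- **Stopper height:** I did not measure it directly. I take it to be home from the force rise and the ram travel.

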